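Shut the mould frame and lock it with the quarter-turn T-key

ROBOT

A 6-joint arm with a two-finger parallel gripper is mounted at the origin on the work surface. World frame = base frame: x ahead of the robot, y to its left, z up, the work surface at z = 0. Lengths are in m, angles in rad, forces in N, time in s.
With the tool pointing down it reaches from about 0.375 to 0.925 m from the base axis. Payload 5.7 kg.
Tool frame: the origin (TCP) lies midway between the tips of the shut fingers; the grasp point (between the pads) lies r.hold_point_z behind it (r.hold_point_z is the distance from the TCP to the grasp point, in m); z points along the fingers, y is the direction in which the jaws open and shut (so a half turn about z gives the same grasp; the last joint's range is limited). The gripper opens to 88 mm and grips with 3 to 60 N. Pads are 20 mm wide; open, the fingers measure 115 mm over their backs; the gripper's body (75 mm by 178 mm) begins 61 mm behind the grasp point.
Start: joints at [-1.224, 0.359, 1.51, -0, 1.272, -0.115], TCP at [0.267, -0.537, 0.223] pointing down, gripper open.
Joint ranges: [-2.97, 2.97], [-1.01, 2.36], [0.21, 2.38], [-0.96, 4.11], [0.2, 2.71], [-2.98, 2.98]. Speed limits (rad/s): [2.39, 2.39, 3.14, 3.14, 3.14, 3.14].

INTERFACE

Orientations are given as [roll, pitch, yaw] about the fixed x, y, z axes, in that order (R = Rz(yaw) Ry(pitch) Rx(roll)).
In Python, from bench import status, viewer, r, models gives the robot as it stands.
- The arm moves only by the shell command python3 -m creep 'ROWS' [FORCE]. ROWS is JSON, a list of rows, each an object with "translation": the shift along the tool's x, y, z in mm, a list of three; "delta_rot": the turn, a rotation vector about the tool's x, y, z in degrees, a list of three; "grip": the opening in per cent of the stroke, from 0 (shut) to 100 (fully open). In form: [{"translation": [dx, dy, dz], "delta_rot": [ax, ay, az], "grip": grip}, ...]. A call has 1 to 20 rows; each row is the pose to reach, as a shift and turn from the pose commanded when the call began, along the tool's axes at that moment; what a row does not reach only later rows make up. A row lasts 1/8 s, in which the tool goes at most 62.5 mm and 10.7 degrees, less where a joint would pass 70% of its speed; a pose out of reach is approached as far as the arm can. A call with a gripper value outside its range is refused whole. The fingers move at their own pace and stop on an object; FORCE is the grip in N (left out, the last holds). Time passes only in rows, so rows that repeat a pose let the fingers close. It gives the time, the measured TCP pose, the force and the opening at its end, in the units of the state.
- status.get_obs(): the state, without advancing time (a new reading comes with each control period).
- viewer.capture(name): name is "scene" or "top" or "wrist"; returns (picture, depth): 480x640x3 uint8, red, green, blue; 480x640 float32, m along the optical axis (not along the pixel's ray), 0 where there is no reading.
- viewer.camera_info(name): a dict with "fov_y" (degrees; the focal length in pixels is half the picture's height over the tangent of half this angle, whatever the lens; pixels are square), "cx", "cy" (the principal point, pixels), "R" (3x3) and "t" (3): a world point X has camera coordinates R X + t. Camera axes: x right, y down, z forward; pixel columns grow to the right and rows downward; lengths in m; the calibration is good to about 2 mm. A picture is of the moment at which its call begins: read the wrist's pose just before it. camera_info takes no time and is no camera call; for the wrist camera it gives the pose at the moment of the call.
- r.sign_off(): hands the job in, once; it reports no verdict.
Trained networks look in the newest picture that a camera, given by its name, has taken for a name from the list of things; names that differ only in an ending like _2 or _b are one class to them, and where a whole thing is asked for, a point or a joint stands for the part that bears it (a point fixed in the world has none). Each returns a list of dicts, best first, with "conf" (0 to 1); they miss things now and then, are a little off and sometimes report something else, mostly with a low value. They report only what shows in the picture. A call takes as long as a camera call. They do not tell look-alikes from the thing itself.
- models.boxes_of(camera, thing): "box" ([centre column, centre row, width, height] in pixels, round what is visible of it).
- models.silhouettes(camera, thing): "region" (480x640 bool, what is visible of it) and "box" ([centre column, centre row, width, height] in pixels, round what is visible of it).
- models.spot_point(camera, thing): "position" ([column, row] in pixels: a listed point, or the origin of a listed thing).
The state is a dict: "t": time; "joints": joint angles; "dq": joint speeds; "joint_torque": joint torques, N m; "tool_pos": TCP position; "eef_rot": TCP orientation; "force": force on the tool from outside, world axes, zero at the start; "torque": the same for the moment, N m; "opening": finger opening in m.
Only numpy, scipy, OpenCV 4.12 (cv2) and the standard library are available. Lean on these libraries where they do the work, as an engineer would, in place of code of your own. Each camera call takes 0.05 s, during which the arm holds its last target.

TASK

Shut the open lid of the aluminium mould frame, then lock it with the T-key from the sloping wooden rest: line the key's foot up with the slot in the lid, push it in against the spring, give it a quarter turn so that it catches, and let go. Leave the loose things round about where they are.

Things in the scene. Friction and masses are not known exactly. Their poses are not given: they have to be found in the camera images.
- frame: Mould frame, fixed: an aluminium block 170 (x) x 130 (y) x 46 mm high with the lid hinged on its back (+x) edge and a dark mould half in its rear half. Origin: centre of its underside; z up; its -x side looks roughly to the robot. Its front half is topped by a steel keeper plate (underside at 36 mm) with one slot, over a hollow 74 x 74 mm in plan.
- frame_slot (a point): Centre of the keeper's slot, level with the block's top (46 mm), 40 mm in front (-x) of the frame's origin; axes as the frame's. Slot 66 mm long (along y) x 28 mm wide, plate 10 mm thick. Under the plate are ridges down to 33 mm that leave a channel 28 mm wide along the frame's x, crosswise to the slot: there the turned foot catches when the spring lifts it.
- plunger (a joint): Spring plunger, a steel disc 24 mm across under the slot: how far it is pressed down, in m, 0 to 0.014. At 0 its top is 30 mm above the bench; it pushes up with 2.4 N, 4.8 N at 0.006, 8 N at 0.014. The foot can turn only when pressed beyond 0.009 (0.012 is right: foot's underside 18 mm above the bench). After 90 degrees either way and release, it stays at 0.006.
- lid (a joint): Hinge angle of the lid in rad: 0 shut, 1.9 fully open, leaning back 0.33 past vertical, where it rests by its weight. Brought forward past vertical (below 1.57) it sinks shut by itself in about 2 s (damped). The hinge runs along the frame's y axis, 85 mm behind (+x) its origin, 46.5 mm above the bench.
- lid_edge (a point): Middle of the lid's free edge. The lid is an aluminium plate 170 mm long (hinge to this edge) x 130 wide x 10 mm thick, 0.3 kg, with a slot 72 x 32 mm that lies over the keeper's slot, its middle 125 mm from the hinge. Shut, its top is 56.5 mm above the bench; open, this edge stands 0.21 m up. Closed fingers can push it forward from behind.
- key: T-key, 94 mm long, about 0.16 kg: steel foot bar 62 (y) x 24 (x) x 12 mm; round steel shaft 16 mm thick from 12 to 70 mm; dark wooden cross-bar 96 (y) x 16 (x) x 24 mm from 70 to 94 mm, parallel to the foot. Origin: centre of the foot's underside; z along the shaft to the cross-bar; y along the bars. Balance point at 39 mm. Stands by itself on its foot. May be used either way round.
- rest: Sloping light wooden rest, fixed, 110 x 90 mm, 75 mm high at its high (+x) end; origin: centre of its underside. The key starts lying on it along its x axis, shaft 30 degrees above level, cross-bar end high, bars level, key's x axis downward. The shaft is free to grip (22 mm of space below its axis), the gripper leaning some 20 degrees towards the cross-bar.
- charcoal: Bystander: dark soldering block 50 x 70 x 30 mm, loose. Origin: centre of its underside.
- jar: Bystander: glass jar with a steel cap, 60 mm across, 70 mm high, loose. Origin: centre of its underside.
- hammer: Bystander: hammer 220 mm long lying along its x axis (handle to -x), loose, under 40 mm high. Origin on the bench about under its middle.
- file: Bystander: flat file with a round wooden handle, 210 mm long along its x axis, 24 mm high, loose. Origin on the bench, 30 mm from the blade's middle.
- ringtray: Bystander: low wooden tray of rings 120 (x) x 160 (y) x 25 mm, loose. Origin: centre of its underside.
There are look-alikes about, which are no part of the job. Several things have the shape of the key; the one meant has the colours described above.

How it is judged:
By the outcome, as a careful person would: the job done as asked, in the order asked, and still so for the second after the job is handed in, with the robot touching nothing.
It also fails if it takes over 72 s, if anything falls off the work surface, if the arm or the gripper's body presses on something with over 40 N, if the wrist force passes 120 N, or if a joint passes its speed limit or range.

## Working session

There is one attempt and no reset: what is moved stays moved. The work goes in short steps, Python scripts to look and compute and a shell command to move; the robot and the scene stay as the last step left them, time stands still between calls to the robot, and variables do not carry over. Pictures are saved under pics/ and viewed, and the job is handed in when it is done.

```bash
ls; mkdir -p pics; python3 - <<'E'
from bench import status, viewer, r, models
import cv2
print(status.get_obs(), r.hold_point_z)
for c in ["scene","top","wrist"]:
    p,d=viewer.capture(c); cv2.imwrite(f"pics/a_{c}.png",p[:,:,::-1]); i=viewer.camera_info(c); print(c,i)
E
```

```text
pics
{'t': 0.0, 'joints': array([-1.22411020e+00,  3.59503316e-01,  1.51141949e+00,  1.70522296e-05,
        1.27249242e+00, -1.15092172e-01]), 'dq': array([0.00123975, 0.00126448, 0.00031593, 0.0017589 , 0.00149043,
       0.00021613]), 'joint_torque': array([-1.79775037e-03, -5.15382457e+01, -2.70727909e+01,  6.73046149e-02,
        3.51604109e-02, -1.64869389e-04]), 'tool_pos': array([ 0.26709378, -0.53650871,  0.22181552]), 'eef_rot': array([-3.13978402e+00, -2.25482168e-04,  4.61773072e-01]), 'force': array([ 0.00166554, -0.5016119 ,  0.17006045]), 'torque': array([ 0.07758978,  0.02883566, -0.0400692 ]), 'opening': 0.08770834512222275} 0.0187
scene {'fov_y': 42.05143502665896, 'cx': 325.5737026675694, 'cy': 242.75072350477652, 'R': array([[-0.61422107,  0.7891189 , -0.0048822 ],
       [ 0.64531995,  0.49871315, -0.57865997],
       [-0.4541967 , -0.35857573, -0.81555429]]), 't': array([ 0.36353814, -0.28763594,  1.65669222])}
top {'fov_y': 54.10244193579441, 'cx': 321.8325439239147, 'cy': 239.3829877512052, 'R': array([[-0.00399471, -0.99998677,  0.00324007],
       [-0.99714728,  0.0037391 , -0.07538785],
       [ 0.07537474, -0.00353198, -0.99714902]]), 't': array([-0.04612324,  0.53483837,  1.15592117])}
wrist {'fov_y': 69.36987020678367, 'cx': 315.8249616882155, 'cy': 239.81506666572398, 'R': array([[ 0.44547052, -0.89529156, -0.00300632],
       [-0.86714642, -0.43229688,  0.24733882],
       [-0.22273998, -0.10757523, -0.96892439]]), 't': array([-0.59966437, -0.03049119,  0.39037045])}
```

View pics/a_top.png

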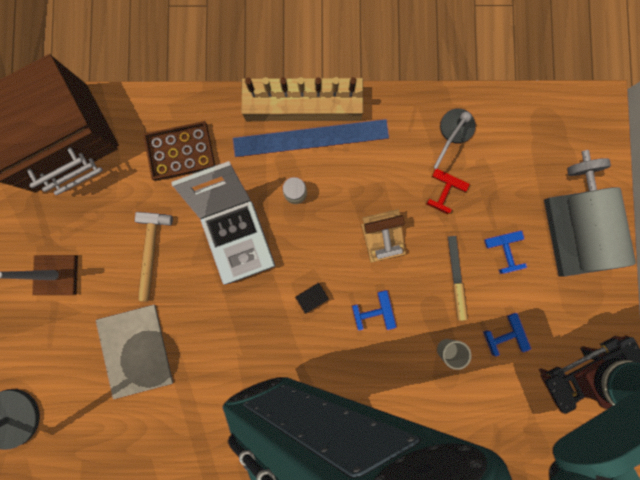

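View pics/a_scene.png

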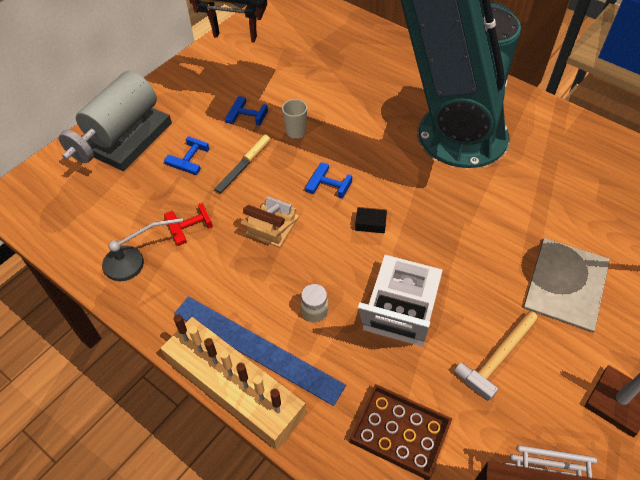

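Top view: the frame is at about (235,235) with its lid leaning back towards (210,190), and the key lies on the rest at about (385,237) with its cross-bar at the far end. The hammer, tray, jar and charcoal stand around the frame.

```bash
cat > h.py <<'E'
import numpy as np, cv2
from bench import status, viewer, r, models
from scipy.spatial.transform import Rotation as Ro
def foc(i): return 240/np.tan(np.radians(i['fov_y']/2))
def cloud(d,i):
    f=foc(i); v,u=np.mgrid[0:480,0:640]
    P=np.stack([(u-i['cx'])/f*d,(v-i['cy'])/f*d,d],-1)
    return (P-i['t'])@i['R']
def proj(X,i):
    c=np.asarray(X)@i['R'].T+i['t']; f=foc(i); return np.stack([c[...,0]/c[...,2]*f+i['cx'],c[...,1]/c[...,2]*f+i['cy']],-1)
def ray(px,i,z):
    f=foc(i); dirc=np.array([(px[0]-i['cx'])/f,(px[1]-i['cy'])/f,1])@i['R']; o=-i['R'].T@i['t']
    return o+dirc*(z-o[2])/dirc[2]
def grab(c,name=None):
    i=viewer.camera_info(c); p,d=viewer.capture(c)
    if name: cv2.imwrite(f"pics/{name}.png",p[:,:,::-1])
    return p,d,i
E
python3 - <<'E'
from h import *
for c in ["top","scene"]:
    p,d,i=grab(c); np.savez(f"{c}0.npz",p=p,d=d,**{k:np.array(v) for k,v in i.items()})
    for t,z in [("frame",0),("frame_slot",.046),("lid_edge",.21),("key",None),("rest",0),("jar",0),("charcoal",0),("hammer",0),("file",0),("ringtray",0)]:
        for q in models.spot_point(c,t)[:4]:
            print(c,t,round(q['conf'],2),np.round(q['position'],1), np.round(ray(q['position'],i,z if z is not None else .03),3))
E
```

```text
top frame 0.63 [240.4 242.1] [0.53  0.159 0.   ]
top frame 0.45 [179.8 149. ] [0.771 0.317 0.   ]
top frame_slot 0.89 [241.  257.1] [0.49  0.149 0.046]
top frame_slot 0.43 [388.4 255. ] [ 0.494 -0.211  0.046]
top lid_edge 0.81 [198.8 170.2] [0.668 0.213 0.21 ]
top lid_edge 0.68 [242.4 257.9] [0.482 0.119 0.21 ]
top key 0.95 [515.6 269.7] [ 0.457 -0.527  0.03 ]
top key 0.94 [485.5 344.6] [ 0.275 -0.447  0.03 ]
top key 0.87 [440.3 208.2] [ 0.611 -0.344  0.03 ]
top key 0.64 [352.4 314.2] [ 0.35  -0.122  0.03 ]
top rest 0.84 [382.5 235.7] [ 0.545 -0.203  0.   ]
top jar 0.78 [293.5 194.9] [0.651 0.024 0.   ]
top charcoal 0.87 [316.5 300.8] [ 0.381 -0.034  0.   ]
top hammer 0.74 [146.9 255.7] [0.496 0.396 0.   ]
top file 0.81 [456.5 271.8] [ 0.452 -0.389  0.   ]
top file 0.58 [383.4 235.2] [ 0.546 -0.205  0.   ]
top ringtray 0.73 [178.8 149.9] [0.769 0.32  0.   ]
scene frame 0.79 [397.4 303.4] [0.533 0.152 0.   ]
scene frame_slot 0.73 [372.1 224.6] [0.421 0.002 0.046]
scene frame_slot 0.7 [409.3 278.6] [0.491 0.15  0.046]
scene lid_edge 0.62 [393.3 312. ] [0.663 0.209 0.21 ]
scene key 0.87 [280.5 205.6] [ 0.497 -0.209  0.03 ]
scene key 0.79 [209.3 213.1] [ 0.617 -0.327  0.03 ]
scene key 0.79 [200.3 144.3] [ 0.47  -0.502  0.03 ]
scene key 0.67 [262.2 114.1] [ 0.289 -0.449  0.03 ]
scene rest 0.79 [272.9 223.2] [ 0.532 -0.205  0.   ]
scene jar 0.72 [315.7 313.3] [0.661 0.027 0.   ]
scene charcoal 0.8 [371.  224.6] [ 0.393 -0.018  0.   ]
scene hammer 0.83 [500.4 351.2] [0.497 0.385 0.   ]
scene hammer 0.66 [398.8 307.7] [0.54  0.161 0.   ]
scene file 0.63 [240.6 166.8] [ 0.446 -0.389  0.   ]
scene ringtray 0.89 [397.9 431.4] [0.766 0.311 0.   ]
```

```bash
python3 - <<'E'
import cv2
p=cv2.imread("pics/a_top.png")
cv2.imwrite("pics/b1.png",cv2.resize(p[150:300,170:290],None,fx=5,fy=4*1.0+1,interpolation=cv2.INTER_CUBIC)[:600])
cv2.imwrite("pics/b2.png",cv2.resize(p[200:270,350:420],None,fx=8,fy=8,interpolation=cv2.INTER_CUBIC))
E
```

```text
(no output)
```

View pics/b1.png

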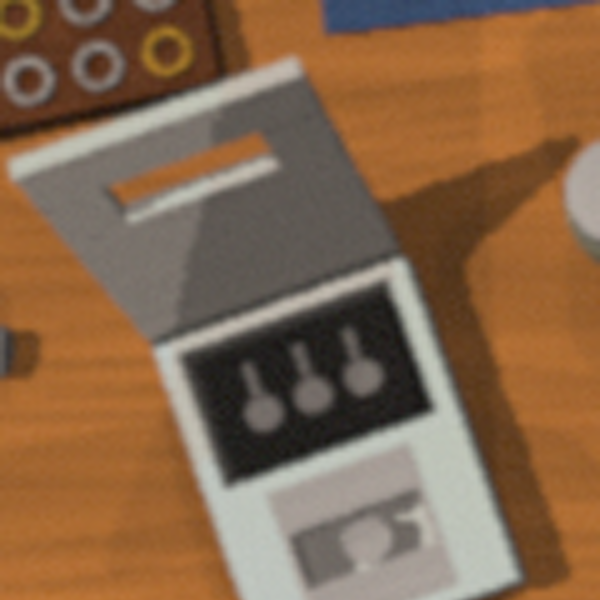

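View pics/b2.png

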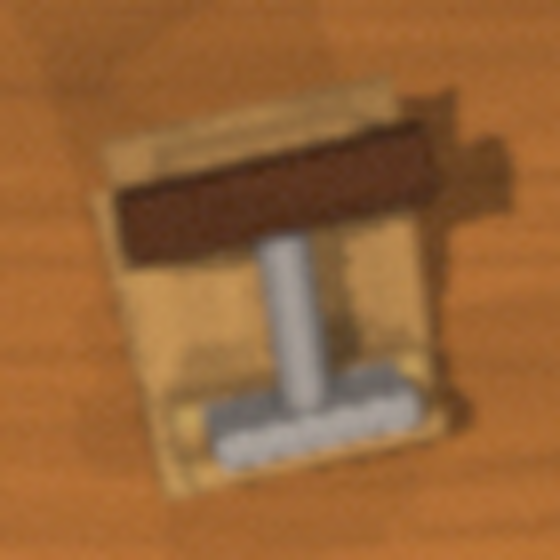

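```bash
python3 - <<'E'
from h import *
for c in ["top","scene"]:
    z=np.load(f"{c}0.npz"); i={k:z[k] for k in ['fov_y','cx','cy','R','t']}
    P=cloud(z['d'],i); ok=z['d']>0
    X=P[ok]
    print(c,'table z',np.median(X[(abs(X[:,0]-.55)<.05)&(abs(X[:,1]+.1)<.03)][:,2]))
    # frame top
    m=(X[:,2]>.036)&(X[:,2]<.056)&(abs(X[:,0]-.53)<.12)&(abs(X[:,1]-.16)<.12)
    q=X[m]; print(len(q),cv2.minAreaRect(q[:,:2].astype(np.float32)), np.median(q[:,2]))
    # lid
    m=(X[:,2]>.07)&(abs(X[:,0]-.64)<.12)&(abs(X[:,1]-.2)<.12)
    q=X[m]; print('lid',len(q),q.min(0),q.max(0)); 
    cc=q.mean(0); U,S,V=np.linalg.svd(q-cc,full_matrices=False); print(cc,V[2],S)
    # rest
    m=(X[:,2]>.02)&(abs(X[:,0]-.54)<.09)&(abs(X[:,1]+.2)<.08)
    q=X[m]; print('rest',len(q),cv2.minAreaRect(q[:,:2].astype(np.float32)))
    m&=True
    col=z['p'][ok][m].astype(int)
    hs=cv2.cvtColor(z['p'],cv2.COLOR_RGB2HSV)[ok][m]
    g=hs[:,1]<50; print('grey',g.sum(),q[g].mean(0),q[g].min(0),q[g].max(0))
    br=(hs[:,2]<130)&(hs[:,1]>80)&(q[:,2]>.06); print('bar',br.sum(),q[br].mean(0),cv2.minAreaRect(q[br][:,:2].astype(np.float32)), np.percentile(q[br][:,2],[5,50,95]))
E
```

```text
top table z 0.0006507400319599104
2986 ((0.5437855124473572, 0.12118798494338989), (0.17516355216503143, 0.2171255201101303), 19.97736167907715) 0.045870187119712975
lid 2196 [0.59293081 0.13170413 0.07018659] [0.68950998 0.27193424 0.21244383]
[0.64018132 0.20172587 0.14776101] [-0.88289061 -0.32462276  0.33929962] [2.15148361 1.82004559 0.11257309]
rest 1627 ((0.5420095920562744, -0.20147553086280823), (0.11030302196741104, 0.09592260420322418), 13.252859115600586)
grey 291 [ 0.51297834 -0.20853108  0.05215311] [ 0.48886845 -0.24124013  0.03103813] [ 0.55522993 -0.18082784  0.08021207]
bar 434 [ 0.56643717 -0.19515285  0.08253796] ((0.5669023394584656, -0.1954895555973053), (0.027478497475385666, 0.09588374942541122), 11.766294479370117) [0.07610118 0.08251027 0.08851928]
scene table z -0.00027282886615699565
2611 ((0.548703670501709, 0.12192726135253906), (0.18928349018096924, 0.2166554480791092), 19.865846633911133) 0.04521961388885587
lid 1347 [0.60420018 0.13751509 0.07004356] [0.6913917  0.27216577 0.21177382]
[0.65224235 0.20656228 0.15803685] [-0.90237049 -0.33015268  0.27699586] [1.68436671 1.36344529 0.08955063]
rest 1463 ((0.5435642004013062, -0.20134975016117096), (0.11209969967603683, 0.09699387103319168), 14.215203285217285)
grey 279 [ 0.51256017 -0.20504418  0.04676545] [ 0.49167907 -0.24188083  0.02569854] [ 0.552408   -0.17886245  0.07483267]
bar 403 [ 0.57218148 -0.19161577  0.08162747] ((0.5694625973701477, -0.19461572170257568), (0.027977129444479942, 0.09603259712457657), 12.8703031539917) [0.07457002 0.0819468  0.08791736]
```

The crops show the slot and plunger disc at the frame's near end and the lid's slot near its free edge. The brown and steel key lies on the rest with its shaft clear. Next I'll fit the poses to the depth data.

```bash
cat > fit.py <<'E'
from h import *
from scipy.optimize import least_squares
def box(p,lo,hi):
    c=(np.array(lo)+hi)/2; q=abs(p-c)-(np.array(hi)-lo)/2
    return np.linalg.norm(np.maximum(q,0),axis=1)+np.minimum(q.max(1),0)
def keysdf(p):
    a=box(p,[-.012,-.031,0],[.012,.031,.012]); b=box(p,[-.008,-.048,.07],[.008,.048,.094])
    q=np.stack([np.hypot(p[:,0],p[:,1])-.008,abs(p[:,2]-.041)-.029],1)
    c=np.linalg.norm(np.maximum(q,0),axis=1)+np.minimum(q.max(1),0)
    return np.minimum(np.minimum(a,b),c)
def keyR(yaw,el):
    z=np.array([np.cos(el)*np.cos(yaw),np.cos(el)*np.sin(yaw),np.sin(el)]); x=np.array([np.sin(el)*np.cos(yaw),np.sin(el)*np.sin(yaw),-np.cos(el)])
    return np.stack([x,np.cross(z,x),z],1)
def load(c):
    z=np.load(f"{c}0.npz"); i={k:z[k] for k in ['fov_y','cx','cy','R','t']}
    return z['p'],z['d'],i
E
python3 - <<'E'
from fit import *
from bench import r
print([a for a in dir(r) if a[0]!='_'])
for c in ["top","scene","both"]:
    L=[]
    for cc in (["top","scene"] if c=="both" else [c]):
        p,d,i=load(cc); P=cloud(d,i); hs=cv2.cvtColor(p,cv2.COLOR_RGB2HSV)
        m=(d>0)&(P[...,2]>.03)&(abs(P[...,0]-.54)<.07)&(abs(P[...,1]+.2)<.07)
        g=m&(hs[...,1]<50); b=m&(hs[...,2]<130)&(hs[...,1]>80)&(P[...,2]>.065)
        L+= [P[g],P[b]]
    X=np.concatenate(L)
    def f(q): return keysdf((X-q[:3])@keyR(q[3],q[4]))
    s=least_squares(f,[.495,-.212,.04,.23,.52],loss='soft_l1',f_scale=.003)
    R=keyR(*s.x[3:]); print(c,len(X),np.round(s.x[:3],4),np.degrees(s.x[3:]).round(1),'rms',np.sqrt(np.mean(s.fun**2)), 'shaft40',(s.x[:3]+R[:,2]*.038).round(4))
    # frame: top
E
python3 - <<'E'
from fit import *
for c in ["top","scene"]:
    p,d,i=load(c); P=cloud(d,i)
    m=((P[...,2]>.041)&(P[...,2]<.052)&(abs(P[...,0]-.53)<.13)&(abs(P[...,1]-.16)<.13)).astype(np.uint8)
    m=cv2.morphologyEx(m,cv2.MORPH_OPEN,np.ones((3,3),np.uint8))
    n,lab,st,_=cv2.connectedComponentsWithStats(m); k=1+np.argmax(st[1:,4]); q=P[lab==k]
    print(c,st[k],cv2.minAreaRect(q[:,:2].astype(np.float32)))
    # keeper slot region: low points inside
    print('tallest along way', [ (round(x,2),round(float(np.nanmax(np.where((d>0)&(abs(P[...,0]-x)<.05)&(abs(P[...,1]+.1)<.45),P[...,2],0))),3)) for x in (.45,.55,.65,.75)])
E
```

```text
['PlanningError', 'hold_point_z', 'sign_off']
top 725 [ 0.4975 -0.2123  0.035 ] [13.  29.6] rms 0.0016223951672031157 shaft40 [ 0.5297 -0.2048  0.0538]
scene 676 [ 0.4992 -0.2124  0.0341] [13.  29.9] rms 0.0019566891822887437 shaft40 [ 0.5313 -0.205   0.0531]
both 1401 [ 0.4982 -0.2126  0.035 ] [13.1 29.5] rms 0.0018555917779089243 shaft40 [ 0.5304 -0.2052  0.0538]
top [ 208  224   65   60 1744] ((0.5023273229598999, 0.15214623510837555), (0.11846156418323517, 0.1305931955575943), 19.761850357055664)
tallest along way [(0.45, 0.054), (0.55, 0.093), (0.65, 0.212), (0.75, 0.126)]
scene [ 369  255   73   59 1960] ((0.5103796720504761, 0.15393802523612976), (0.13602633774280548, 0.12989541888237), 20.264297485351562)
tallest along way [(0.45, 0.053), (0.55, 0.091), (0.65, 0.212), (0.75, 0.13)]
```

```bash
cat >> h.py <<'E'
def Rpy(e): return Ro.from_euler('xyz',e)
def rel(pos,R,obs=None,P0=None,R0=None):
    """target pos (m), Rotation -> translation mm, rotvec deg in tool axes"""
    o=obs or status.get_obs(); R0=R0 or Rpy(o['eef_rot']); P0=o['tool_pos'] if P0 is None else P0
    return (R0.inv().apply(np.array(pos)-P0)*1e3).round(1),np.degrees((R0.inv()*R).as_rotvec()).round(1)
u=np.array([np.cos(np.radians(20)),np.sin(np.radians(20)),0]); C=np.array([.5265,.160,0])
def toolR(yaw,tilt):
    """tool x heading yaw(deg); body leaning AWAY from x heading by tilt: tool z = sin(tilt)*heading - cos(tilt) up"""
    a,t=np.radians([yaw,tilt]); hd=np.array([np.cos(a),np.sin(a),0]); up=np.array([0,0,1.])
    z=np.sin(t)*hd-np.cos(t)*up; x=np.cos(t)*hd+np.sin(t)*up
    return Ro.from_matrix(np.stack([x,np.cross(z,x),z],1))
E
python3 - <<'E'
from h import *
up=np.array([0,0,1.])
print(rel(status.get_obs()['tool_pos']+.1*up,toolR(200,0)))
T=C+.195*u
for z in (.33,.165): print(rel(T+z*up,toolR(110,0)),rel(T+z*up,toolR(200,0)))
E
```

```text
(array([  -0.,   -0., -100.]), array([  -0. ,   -0. , -173.5]))
(array([ 736.4, -486.7, -107.4]), array([ -0. ,  -0. , -83.5])) (array([ 736.4, -486.7, -107.4]), array([  -0. ,   -0. , -173.5]))
(array([ 736.4, -486.7,   57.6]), array([ -0. ,  -0. , -83.5])) (array([ 736.4, -486.7,   57.6]), array([  -0. ,   -0. , -173.5]))
```

```bash
python3 -m creep '[{"translation":[0,0,-60],"delta_rot":[0,0,-10],"grip":0},{"translation":[30,-20,-107],"delta_rot":[0,0,-20],"grip":0},{"translation":[80,-53,-107],"delta_rot":[0,0,-30],"grip":0},{"translation":[130,-86,-107],"delta_rot":[0,0,-40],"grip":0},{"translation":[180,-119,-107],"delta_rot":[0,0,-50],"grip":0},{"translation":[230,-152,-107],"delta_rot":[0,0,-60],"grip":0},{"translation":[280,-185,-107],"delta_rot":[0,0,-70],"grip":0},{"translation":[330,-218,-107],"delta_rot":[0,0,-80],"grip":0},{"translation":[380,-251,-107],"delta_rot":[0,0,-90],"grip":0},{"translation":[430,-284,-107],"delta_rot":[0,0,-100],"grip":0},{"translation":[480,-317,-107],"delta_rot":[0,0,-110],"grip":0},{"translation":[530,-350,-107],"delta_rot":[0,0,-120],"grip":0},{"translation":[580,-383,-107],"delta_rot":[0,0,-130],"grip":0},{"translation":[630,-416,-107],"delta_rot":[0,0,-140],"grip":0},{"translation":[680,-449,-107],"delta_rot":[0,0,-150],"grip":0},{"translation":[736,-487,-107],"delta_rot":[0,0,-160],"grip":0},{"translation":[736,-487,-107],"delta_rot":[0,0,-173],"grip":0},{"translation":[736,-487,-107],"delta_rot":[0,0,-173],"grip":0}]' 40
python3 - <<'E'
from h import *
up=np.array([0,0,1.]);o=status.get_obs();print(o['joints'],o['force'])
T=C+.195*u
print(rel(T+.165*up,toolR(200,0)),rel(C+.06*u+.165*up,toolR(200,0)))
grab("top","c_top");grab("wrist","c_wrist")
E
```

```text
t: 3.5
tool_pos: [0.7095, 0.2282, 0.3287]
eef_rot: [3.141, -0.001, -2.797]
force: [0.6, 1.0, 0.6]
opening: -0.0001
[ 2.18621107e-01  5.19011535e-01  9.94319720e-01  8.90749980e-05
  1.62922731e+00 -1.69651710e+00] [0.55807842 1.00272192 0.55623416]
(array([ 1.000e-01, -1.600e+00,  1.637e+02]), array([ 0. , -0.1, -0.3])) (array([135.1,  -2.2, 163.8]), array([ 0. , -0.1, -0.3]))
```

View pics/c_wrist.png

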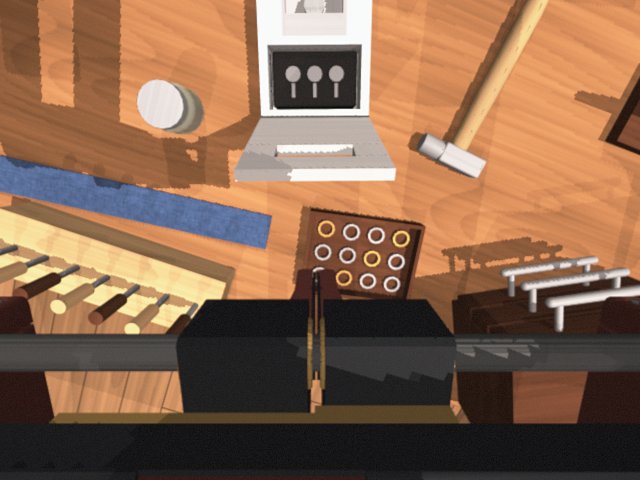

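View pics/c_top.png

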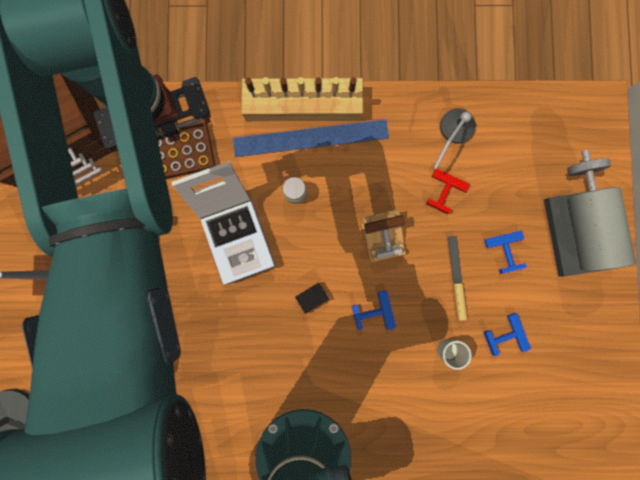

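Wrist view: the shut fingers hang behind the lid, whose free edge runs along about row 175, columns 235–395, and the tray is lower down. I'll go down and push the lid over.

```bash
python3 -m creep '[{"translation":[0,-1,55],"delta_rot":[0,0,0],"grip":0},{"translation":[0,-1,110],"delta_rot":[0,0,0],"grip":0},{"translation":[0,-1,164],"delta_rot":[0,0,0],"grip":0},{"translation":[0,-1,164],"delta_rot":[0,0,0],"grip":0},{"translation":[15,-1,164],"delta_rot":[0,0,0],"grip":0},{"translation":[27,-1,164],"delta_rot":[0,0,0],"grip":0},{"translation":[39,-1,164],"delta_rot":[0,0,0],"grip":0},{"translation":[51,-1,164],"delta_rot":[0,0,0],"grip":0},{"translation":[63,-2,164],"delta_rot":[0,0,0],"grip":0},{"translation":[75,-2,164],"delta_rot":[0,0,0],"grip":0},{"translation":[87,-2,164],"delta_rot":[0,0,0],"grip":0},{"translation":[99,-2,164],"delta_rot":[0,0,0],"grip":0},{"translation":[111,-2,164],"delta_rot":[0,0,0],"grip":0},{"translation":[123,-2,164],"delta_rot":[0,0,0],"grip":0},{"translation":[135,-2,164],"delta_rot":[0,0,0],"grip":0},{"translation":[140,-2,164],"delta_rot":[0,0,0],"grip":0},{"translation":[140,-2,120],"delta_rot":[0,0,0],"grip":60},{"translation":[140,-2,60],"delta_rot":[0,0,0],"grip":60},{"translation":[140,-2,0],"delta_rot":[0,0,0],"grip":60}]'
python3 - <<'E'
from h import *
up=np.array([0,0,1.]);o=status.get_obs();print(o['joints'],o['force'])
grab("scene","d_scene")
E
```

```text
t: 5.98
tool_pos: [0.5776, 0.1782, 0.3313]
eef_rot: [3.141, -0.0, -2.802]
force: [0.6, -0.2, -0.4]
opening: 0.0271
[ 1.84901348e-01  2.90432922e-01  1.34358034e+00  1.21499384e-04
  1.50794029e+00 -1.72550927e+00] [ 0.61594348 -0.20923717 -0.40190804]
```

View pics/d_scene.png

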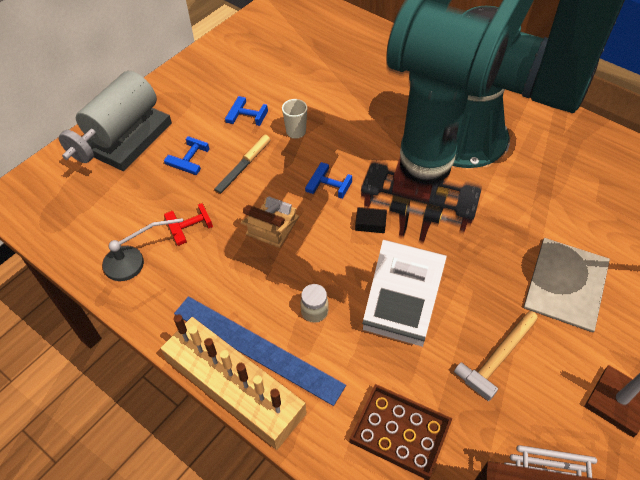

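The scene picture shows the lid shut flat on the frame at about (405,290). Next, the slot from the wrist camera.

```bash
python3 - <<'E'
from h import *
p,d,i=grab("wrist","e_wrist"); P=cloud(d,i)
np.savez("w1.npz",p=p,d=d,**{k:np.array(v) for k,v in i.items()})
for q in models.spot_point("wrist","frame_slot")[:3]: print(q['conf'],q['position'],ray(q['position'],i,.046))
for q in models.spot_point("wrist","lid_edge")[:3]: print(q['conf'],q['position'],ray(q['position'],i,.0515))
m=((P[...,2]>.051)&(P[...,2]<.062)&(abs(P[...,0]-.53)<.13)&(abs(P[...,1]-.16)<.13)).astype(np.uint8)
n,lab,st,_=cv2.connectedComponentsWithStats(m); k=1+np.argmax(st[1:,4]); mk=(lab==k)
q=P[mk]; print(st[k],cv2.minAreaRect(q[:,:2].astype(np.float32)),np.median(q[:,2]))
# holes
cs,h=cv2.findContours(mk.astype(np.uint8),cv2.RETR_CCOMP,cv2.CHAIN_APPROX_NONE)
for c,hh in zip(cs,h[0]):
    if hh[3]>=0 and cv2.contourArea(c)>200:
        w=np.array([ray(x[0],i,.0565) for x in c])
        print('hole',cv2.contourArea(c),cv2.minAreaRect(w[:,:2].astype(np.float32)))
E
```

```text
0.95 [317.8, 123.5] [0.48946683 0.14801224 0.046     ]
0.63 [315.7, 106.9] [0.47253195 0.13925486 0.0515    ]
0.35 [216.6, 2.9] [ 0.40551924 -0.00372262  0.0515    ]
[267 219 100  11 772] ((0.6092575192451477, 0.1888963282108307), (0.015275776386260986, 0.12962839007377625), 20.1284122467041) 0.05699813705697441
```

View pics/e_wrist.png

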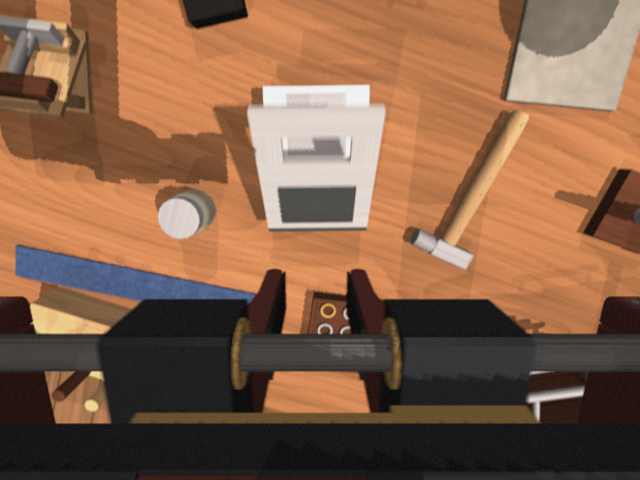

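The lid was still sinking when this was taken; its free edge is nearer the camera, at row 105. I'll check it again later. Now the key.

```bash
python3 - <<'E'
from h import *
G=np.array([.5296,-.2053,.0532]); R=toolR(193,20); z=R.as_matrix()[:,2]
print(rel(G+.0165*z-.12*z,R),rel(G+.0165*z,R))
E
```

```text
(array([ 139.5, -349.3,  180.3]), array([-1.1, 20.2,  6.4])) (array([ 180.6, -344.7,  293. ]), array([-1.1, 20.2,  6.4]))
```

```bash
python3 -m creep '[{"translation":[20,-50,10],"delta_rot":[0,3,1],"grip":48},{"translation":[40,-100,30],"delta_rot":[-0.3,6,2],"grip":48},{"translation":[60,-150,50],"delta_rot":[-0.5,9,3],"grip":48},{"translation":[80,-200,80],"delta_rot":[-0.7,12,4],"grip":48},{"translation":[100,-250,110],"delta_rot":[-0.9,15,5],"grip":48},{"translation":[120,-300,140],"delta_rot":[-1,18,6],"grip":48},{"translation":[139.5,-349.3,180.3],"delta_rot":[-1.1,20.2,6.4],"grip":48},{"translation":[139.5,-349.3,180.3],"delta_rot":[-1.1,20.2,6.4],"grip":48},{"translation":[139.5,-349.3,180.3],"delta_rot":[-1.1,20.2,6.4],"grip":48}]'
python3 - <<'E'
from h import *
G=np.array([.5296,-.2053,.0532]); R=toolR(193,20); z=R.as_matrix()[:,2]
print(status.get_obs()['joints'].round(3),rel(G+.0165*z,R))
grab("wrist","f_wrist");grab("scene","f_scene")
E
```

```text
t: 7.3
tool_pos: [0.5615, -0.1969, 0.1479]
eef_rot: [3.14, -0.355, -2.915]
force: [0.7, 0.6, 0.8]
opening: 0.0424
[-0.335  0.603  1.347 -0.185  1.498 -2.09 ] (array([ -2.1,  -1.3, 116.7]), array([ 0.1, -0.4, -0. ]))
```

View pics/f_wrist.png

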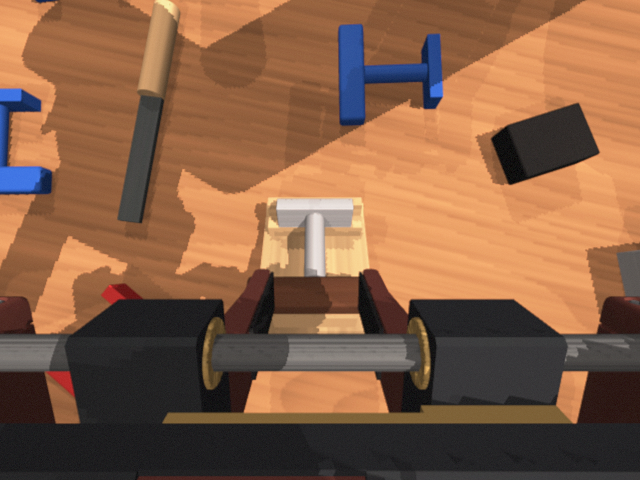

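View pics/f_scene.png

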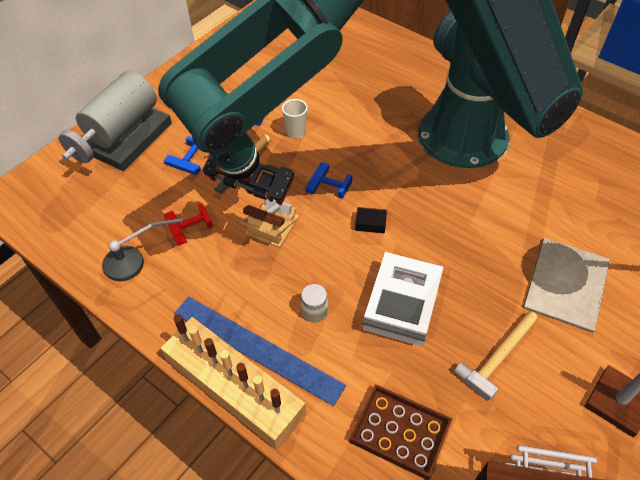

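Wrist view: the key's shaft, at column 316, is centred between the open fingers, with the foot at (315,212). The scene view shows the lid fully shut. I'll descend and grip.

```bash
python3 -m creep '[{"translation":[0,-0.5,40],"delta_rot":[0,0,0],"grip":48},{"translation":[0,-0.5,80],"delta_rot":[0,0,0],"grip":48},{"translation":[0,-0.5,105],"delta_rot":[0,0,0],"grip":48},{"translation":[0,-0.5,117],"delta_rot":[0,0,0],"grip":48},{"translation":[0,-0.5,117],"delta_rot":[0,0,0],"grip":48},{"translation":[0,-0.5,117],"delta_rot":[0,0,0],"grip":48}]'
python3 - <<'E'
from h import *
G=np.array([.5296,-.2053,.0532]); R=toolR(193,20); z=R.as_matrix()[:,2]
print(rel(G+.0165*z,R))
grab("wrist","g_wrist")
E
```

```text
t: 8.15
tool_pos: [0.5248, -0.2072, 0.0408]
eef_rot: [-3.139, -0.351, -2.915]
force: [0.1, 0.5, -0.1]
opening: 0.0421
(array([-0.5,  0.8,  3.1]), array([-0.1, -0.1, -0. ]))
```

View pics/g_wrist.png

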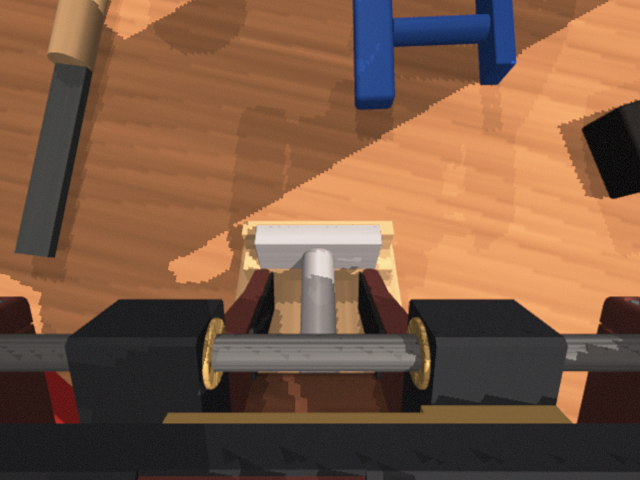

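The fingers straddle the shaft at about (318,290). I'll go 3 mm deeper and close.

```bash
python3 -m creep '[{"translation":[0,0.5,3],"delta_rot":[0,0,0],"grip":48},{"translation":[0,0.5,3],"delta_rot":[0,0,0],"grip":20},{"translation":[0,0.5,3],"delta_rot":[0,0,0],"grip":0},{"translation":[0,0.5,3],"delta_rot":[0,0,0],"grip":0},{"translation":[0,0.5,3],"delta_rot":[0,0,0],"grip":0},{"translation":[0,0.5,3],"delta_rot":[0,0,0],"grip":0}]' 45
python3 - <<'E'
from h import *
o=status.get_obs();print(o['joints'].round(3), o['force'])
R=toolR(193,20)
print(rel(o['tool_pos']+[0,0,.06],R), rel(o['tool_pos']+[0.02,0,.17],toolR(200,40)))
# key in tool frame from the fit
from fit import keyR
K=Ro.from_matrix(keyR(np.radians(13),np.radians(29.6))); Rt=Rpy(o['eef_rot']); print('key org in tool',Rt.inv().apply(np.array([.4982,-.2126,.035])-o['tool_pos'])*1e3, (Rt.inv()*K).as_matrix().round(3))
E
```

```text
t: 8.95
tool_pos: [0.5223, -0.207, 0.0367]
eef_rot: [-3.141, -0.353, -2.915]
force: [0.2, -0.1, 0.2]
opening: 0.0151
[-0.368  0.684  1.515 -0.206  1.245 -2.069] [ 0.18007974 -0.11093315  0.19440796]
(array([ 20.7,  -0. , -56.3]), array([-0. , -0.2, -0. ])) (array([  40.5,   -4.6, -166.3]), array([ 3.5, 19.8, -6.1]))
key org in tool [22.65300436 -0.05563166 10.19339366] [[-0.764  0.    -0.645]
 [ 0.001  1.    -0.   ]
 [ 0.645 -0.001 -0.764]]
```

```bash
cat > kin.py <<'E'
from h import *
from scipy.optimize import least_squares
Q=[[-1.2241,.3595,1.5114,0,1.2725,-.1151],[.21862,.51901,.99432,0,1.62923,-1.69652],[.1849,.29043,1.34358,0,1.50794,-1.72551],[-.335,.603,1.347,-.185,1.498,-2.09],[-.368,.684,1.515,-.206,1.245,-2.069]]
Pp=[[.26709,-.53651,.22182],[.7095,.2282,.3287],[.5776,.1782,.3313],[.5615,-.1969,.1479],[.5223,-.207,.0367]]
E=[[-3.1398,0,.46177],[3.141,-.001,-2.797],[3.141,0,-2.802],[3.14,-.355,-2.915],[-3.141,-.353,-2.915]]
def rot(q,s4=1):
    return Ro.from_euler('Z',q[0])*Ro.from_euler('Y',q[1]+q[2])*Ro.from_euler('Z',s4*q[3])*Ro.from_euler('Y',q[4])*Ro.from_euler('Z',q[5]-np.pi/2) if False else Ro.from_euler('ZYZYZ'[:3],[q[0],q[1]+q[2],s4*q[3]])*Ro.from_euler('YZ',[q[4],q[5]+np.pi/2])
def fk(q,k,s4=1):
    a,h,L1,b,L2,D=k
    R=rot(q,s4); z1=Ro.from_euler('Z',q[0])
    w=z1.apply(np.array([a,0,h])+Ro.from_euler('Y',q[1]).apply([0,0,L1])+Ro.from_euler('Y',q[1]+q[2]).apply([b,0,L2]))
    return w+R.apply([0,0,D]),R,w
def solve():
    return least_squares(lambda k:np.concatenate([fk(q,k)[0]-p for q,p in zip(Q,Pp)]+[.001*(np.array(k)-[0,.4,.4,0,.4,.25])]),[0,.4,.4,0,.4,.25])
LO=np.array([-2.97,-1.01,.21,-.96,.2,-2.98]);HI=np.array([2.97,2.36,2.38,4.11,2.71,2.98])
def ik(p,R,k,q0s):
    best=None
    for q0 in q0s:
        s=least_squares(lambda q:np.concatenate([(fk(q,k)[0]-p)*5,(R.inv()*fk(q,k)[1]).as_rotvec()]),np.clip(q0,LO+.01,HI-.01),bounds=(LO,HI))
        if best is None or s.cost<best.cost: best=s
    return best.x,best.cost
E
python3 - <<'E'
from kin import *
for s4 in (1,-1):
    print(s4,[np.degrees((rot(q,s4).inv()*Rpy(e)).magnitude()).round(2) for q,e in zip(Q,E)])
s=solve();print(s.x.round(4),s.fun.round(4)); k=s.x
S=C-.04*u
base=np.array(Q[3]); q0s=[base,[.2,.2,1.8,0,.9,-1.6],[.2,.2,1.8,0,.9,1.6],[.2,.5,1.5,0,1.9,1.5],[.2,.5,1.5,.8,1.2,0],[.2,.5,1.5,-.8,1.2,0],[.2,.5,1.5,.8,1.2,2.5],[.2,.5,1.5,-.8,1.2,-2.5]]
for z in (.0,.08):
  for hd in (200,110,290,20):
    R=toolR(hd,-40); M=R.as_matrix()
    org=S+np.array([0,0,.018+z]); tcp=org-M@np.array([.02265,0,.0102])
    q,c=ik(tcp,R,k,q0s); print(z,hd,tcp.round(3),q.round(2),round(c,5))
E
```

```text
1 [np.float64(0.01), np.float64(0.03), np.float64(0.04), np.float64(0.02), np.float64(0.04)]
-1 [np.float64(0.01), np.float64(0.03), np.float64(0.04), np.float64(21.22), np.float64(23.64)]
[0.0381 0.2016 0.4622 0.1975 0.4541 0.0943] [-0.0714 -0.0052 -0.0047  0.005  -0.0694  0.0089  0.0231 -0.0658 -0.0068
  0.0194 -0.0236 -0.0055 -0.0114 -0.0096  0.0081  0.     -0.0002  0.0001
  0.0002  0.0001 -0.0002]
0.0 200 [0.499 0.15  0.04 ] [ 0.27  0.59  1.78  0.54  0.2  -2.17] 0.00631
0.0 110 [0.493 0.136 0.04 ] [ 0.39  0.65  1.68 -0.84  1.03  0.57] 0.0
0.0 290 [0.485 0.156 0.04 ] [0.19 0.66 1.67 0.79 1.1  2.51] 0.0
0.0 20 [0.479 0.143 0.04 ] [ 0.3   0.7   1.56 -0.03  1.58  1.53] 0.0
0.08 200 [0.499 0.15  0.12 ] [ 0.28  0.41  1.82  0.19  0.22 -1.81] 0.0
0.08 110 [0.493 0.136 0.12 ] [ 0.39  0.47  1.7  -0.78  1.14  0.44] 0.0
0.08 290 [0.485 0.156 0.12 ] [0.19 0.48 1.69 0.74 1.21 2.63] 0.0
0.08 20 [0.479 0.143 0.12 ] [ 0.3   0.54  1.58 -0.03  1.72  1.53] 0.0
```

```bash
sed -i 's/a,h,L1,b,L2,D=k/a,h,L1,b,L2,D,ly=k/; s/np.array(\[a,0,h\])/np.array([a,ly,h])/; s/\[0,.4,.4,0,.4,.25\]/[0,.4,.4,0,.4,.25,.07]/g' kin.py
python3 - <<'E'
from kin import *
s=solve();print(s.x.round(4),abs(s.fun[:15]).max()); k=s.x
S=C-.04*u
q0s=[[.2,.5,1.5,0,1.7,1.5],[.2,.5,1.5,.8,1.2,0],[.2,.5,1.5,-.8,1.2,0],[.2,.5,1.5,.8,1.2,2.5],[.2,.5,1.5,-.8,1.2,-2.5],[.2,.5,1.5,0,.5,-1.5]]
for z in (.0,.08,.15):
  for hd in (20,65,110,-25,-70,200):
    R=toolR(hd,-40); M=R.as_matrix()
    org=S+np.array([0,0,.018+z]); tcp=org-M@np.array([.02265,0,.0102])
    q,c=ik(tcp,R,k,q0s); print(z,hd,tcp.round(3),q.round(2),round(c,5))
# path of key: from rest: turn
print('start side')
for p,hd,t in [((.53,-.2,.2),193,-40),((.5,-.1,.25),193,0),((.5,0,.25),110,-40),((.55,0,.25),65,-40),((.5,-.1,.25),193,-20),((.5,-.1,.25),103,-20),((.5,-.1,.25),13,-20)]:
    q,c=ik(np.array(p),toolR(hd,t),k,q0s+[Q[4]]); print(p,hd,t,q.round(2),round(c,5))
E
```

```text
[0.     0.2674 0.6113 0.1119 0.4335 0.3827 0.0689] 0.00023046090361536486
0.0 20 [0.479 0.143 0.04 ] [ 0.22  0.84  1.35 -0.09  1.64  1.46] 0.0
0.0 65 [0.484 0.137 0.04 ] [ 0.45  0.78  1.5  -0.42  1.45  1.07] 0.0
0.0 110 [0.493 0.136 0.04 ] [ 0.61  0.66  1.84 -0.81  1.03  0.83] 0.0
0.0 -25 [0.479 0.151 0.04 ] [-0.03  0.8   1.46  0.26  1.54  1.88] 0.0
0.0 -70 [0.485 0.156 0.04 ] [-0.25  0.68  1.78  0.61  1.19  2.16] 0.0
0.0 200 [0.499 0.15  0.04 ] [0.01 0.51 2.38 2.59 0.4  1.8 ] 0.00352
0.08 20 [0.479 0.143 0.12 ] [ 0.22  0.74  1.32 -0.09  1.77  1.45] 0.0
0.08 65 [0.484 0.137 0.12 ] [ 0.45  0.68  1.47 -0.42  1.57  1.01] 0.0
0.08 110 [0.493 0.136 0.12 ] [ 0.61  0.53  1.8  -0.75  1.15  0.7 ] 0.0
0.08 -25 [0.479 0.151 0.12 ] [-0.03  0.69  1.43  0.26  1.67  1.91] 0.0
0.08 -70 [0.485 0.156 0.12 ] [-0.25  0.56  1.75  0.58  1.33  2.26] 0.0
0.08 200 [0.499 0.15  0.12 ] [-0.01  0.29  2.38  2.24  0.29  2.17] 8e-05
0.15 20 [0.479 0.143 0.19 ] [ 0.22  0.67  1.28 -0.09  1.89  1.44] 0.0
0.15 65 [0.484 0.137 0.19 ] [ 0.45  0.6   1.42 -0.42  1.69  0.96] 0.0
0.15 110 [0.493 0.136 0.19 ] [ 0.61  0.43  1.75 -0.71  1.26  0.59] 0.0
0.15 -25 [0.479 0.151 0.19 ] [-0.03  0.62  1.39  0.26  1.79  1.95] 0.0
0.15 -70 [0.485 0.156 0.19 ] [-0.25  0.46  1.7   0.56  1.45  2.34] 0.0
0.15 200 [0.499 0.15  0.19 ] [-0.01  0.08  2.3   1.14  0.24 -2.98] 3e-05
start side
(0.53, -0.2, 0.2) 193 -40 [-0.9   0.22  2.08  0.98  0.77  2.88] 0.0
(0.5, -0.1, 0.25) 193 0 [-0.33  0.2   1.66  0.    1.27 -2.13] 0.0
(0.5, 0, 0.25) 110 -40 [ 0.36  0.25  1.85 -0.77  1.18  0.37] 0.0
(0.55, 0, 0.25) 65 -40 [ 0.23  0.54  1.36 -0.53  1.69  0.72] 0.0
(0.5, -0.1, 0.25) 193 -20 [-0.51  0.05  1.91  0.29  0.94 -2.45] 0.0
(0.5, -0.1, 0.25) 103 -20 [-0.09  0.17  1.77 -0.37  1.12 -0.17] 0.0
(0.5, -0.1, 0.25) 13 -20 [-0.22  0.4   1.43 -0.15  1.62  1.14] 0.0
```

Gripped at 15 mm opening. The kinematic fit is good to 0.2 mm. The key has to go in with the gripper body leaning away from the robot (heading 20, tilt -40), then turn clockwise. Lift first.

```bash
python3 -m creep '[{"translation":[3.4,0,-9.4],"delta_rot":[0,0,0],"grip":0},{"translation":[10,0,-28],"delta_rot":[0,0,0],"grip":0},{"translation":[27,0,-75],"delta_rot":[0,0,0],"grip":0},{"translation":[44,0,-122],"delta_rot":[0,0,0],"grip":0},{"translation":[62,0,-169],"delta_rot":[0,0,0],"grip":0},{"translation":[62,0,-169],"delta_rot":[0,0,0],"grip":0}]'
python3 - <<'E'
from kin import *
o=status.get_obs(); print(o['force'],o['opening'])
k=solve().x
S=np.array([.4893,.1472,0]); R=toolR(20,-40); end=S+np.array([0,0,.056+.06])-R.as_matrix()@np.array([.02265,0,.0102])
p0=o['tool_pos']; q=o['joints']; n=19
for j in range(1,n+1):
    s=j/n; hd=193-173*s; t=20-60*s
    p=p0+(end-p0)*s; p[2]=p0[2]+(end[2]-p0[2])*max(0,(s-.5)/.5)
    q2,c=ik(p,toolR(hd,t),k,[q]); a=rel(p,toolR(hd,t),o)
    print(list(a[0].round()),list(a[1]),(abs(q2-q)/.125).round(2).max(),round(c,6),q2.round(2)); q=q2
E
```

```text
t: 9.7
tool_pos: [0.5251, -0.2078, 0.2223]
eef_rot: [-3.135, -0.345, -2.917]
force: [1.0, -0.2, -3.4]
opening: 0.0154
[ 0.95240337 -0.16848628 -3.42065522] 0.015394409639512186
[np.float64(-2.0), np.float64(19.0), np.float64(-1.0)] [np.float64(-3.2), np.float64(-2.9), np.float64(8.5)] 1.07 0.0 [-0.38  0.46  1.39 -0.13  1.56 -2.  ]
[np.float64(-3.0), np.float64(37.0), np.float64(-1.0)] [np.float64(-5.6), np.float64(-6.0), np.float64(17.3)] 1.14 0.0 [-0.39  0.42  1.44 -0.07  1.51 -1.86]
[np.float64(-5.0), np.float64(56.0), np.float64(-2.0)] [np.float64(-7.5), np.float64(-9.0), np.float64(26.3)] 1.21 0.0 [-0.4   0.38  1.5  -0.03  1.45 -1.71]
[np.float64(-7.0), np.float64(74.0), np.float64(-3.0)] [np.float64(-8.9), np.float64(-11.9), np.float64(35.4)] 1.29 0.0 [-0.39  0.33  1.56  0.    1.38 -1.55]
[np.float64(-8.0), np.float64(93.0), np.float64(-4.0)] [np.float64(-9.8), np.float64(-14.6), np.float64(44.6)] 1.42 0.0 [-0.36  0.29  1.62  0.02  1.31 -1.37]
[np.float64(-10.0), np.float64(111.0), np.float64(-4.0)] [np.float64(-10.2), np.float64(-17.1), np.float64(53.9)] 1.59 0.0 [-0.33  0.25  
[... 1406 characters left out ...]
t64(138.2)] 1.3 0.0 [ 0.24  0.48  1.55 -0.32  1.47  0.92]
[np.float64(-46.0), np.float64(297.0), np.float64(42.0)] [np.float64(13.7), np.float64(-18.9), np.float64(147.0)] 1.16 0.0 [ 0.25  0.55  1.49 -0.28  1.57  1.06]
[np.float64(-51.0), np.float64(316.0), np.float64(50.0)] [np.float64(18.9), np.float64(-15.3), np.float64(155.5)] 1.07 0.0 [ 0.25  0.61  1.42 -0.23  1.65  1.2 ]
[np.float64(-55.0), np.float64(335.0), np.float64(58.0)] [np.float64(24.5), np.float64(-10.6), np.float64(163.5)] 1.02 0.0 [ 0.24  0.67  1.36 -0.16  1.73  1.33]
[np.float64(-60.0), np.float64(353.0), np.float64(65.0)] [np.float64(30.5), np.float64(-4.8), np.float64(171.0)] 0.99 0.0 [ 0.22  0.72  1.31 -0.09  1.8   1.45]
```

```bash
python3 -m creep '[{"translation":[-2,19,-1],"delta_rot":[-3.2,-2.9,8.5],"grip":0},{"translation":[-3,37,-1],"delta_rot":[-5.6,-6,17.3],"grip":0},{"translation":[-5,56,-2],"delta_rot":[-7.5,-9,26.3],"grip":0},{"translation":[-7,74,-3],"delta_rot":[-8.9,-11.9,35.4],"grip":0},{"translation":[-8,93,-4],"delta_rot":[-9.8,-14.6,44.6],"grip":0},{"translation":[-10,111,-4],"delta_rot":[-10.2,-17.1,53.9],"grip":0},{"translation":[-12,130,-5],"delta_rot":[-10.2,-19.3,63.3],"grip":0},{"translation":[-13,148,-6],"delta_rot":[-9.6,-21.3,72.7],"grip":0},{"translation":[-15,167,-6],"delta_rot":[-8.5,-22.9,82.2],"grip":0},{"translation":[-18,186,-3],"delta_rot":[-6.8,-24.1,91.7],"grip":0},{"translation":[-23,204,4],"delta_rot":[-4.7,-24.8,101.2],"grip":0},{"translation":[-27,223,12],"delta_rot":[-2,-25,110.6],"grip":0},{"translation":[-32,242,20],"delta_rot":[1.1,-24.6,120],"grip":0},{"translation":[-37,260,27],"delta_rot":[4.8,-23.5,129.2],"grip":0},{"translation":[-41,279,35],"delta_rot":[9,-21.6,138.2],"grip":0},{"translation":[-46,297,42],"delta_rot":[13.7,-18.9,147],"grip":0},{"translation":[-51,316,50],"delta_rot":[18.9,-15.3,155.5],"grip":0},{"translation":[-55,335,58],"delta_rot":[24.5,-10.6,163.5],"grip":0},{"translation":[-60,353,65],"delta_rot":[30.5,-4.8,171],"grip":0},{"translation":[-60,353,65],"delta_rot":[30.5,-4.8,171],"grip":0}]'
python3 - <<'E'
from kin import *
o=status.get_obs(); print(o['force'],o['opening'],o['joints'].round(2))
R=toolR(20,-40); print(np.degrees((Rpy(o['eef_rot']).inv()*R).as_rotvec()).round(2))
for c in ("wrist","top","scene"): 
    p,d,i=grab(c,"h_"+c); np.savez(f"h_{c}.npz",p=p,d=d,**{k:np.array(v) for k,v in i.items()})
E
```

```text
t: 12.2
tool_pos: [0.4761, 0.1441, 0.1328]
eef_rot: [-3.132, 0.708, 0.355]
force: [-0.9, -0.1, -2.4]
opening: 0.0152
[-0.9442045  -0.12264024 -2.4112251 ] 0.015218166901228368 [ 0.22  0.73  1.32 -0.08  1.8   1.45]
[-0.34  0.56  0.27]
```

View pics/h_wrist.png

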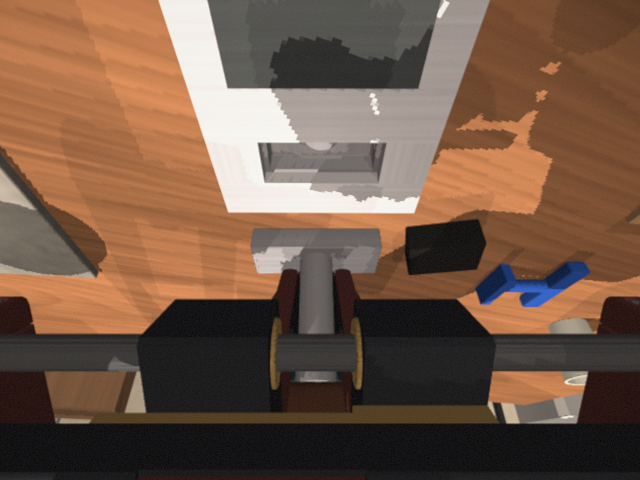

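View pics/h_top.png

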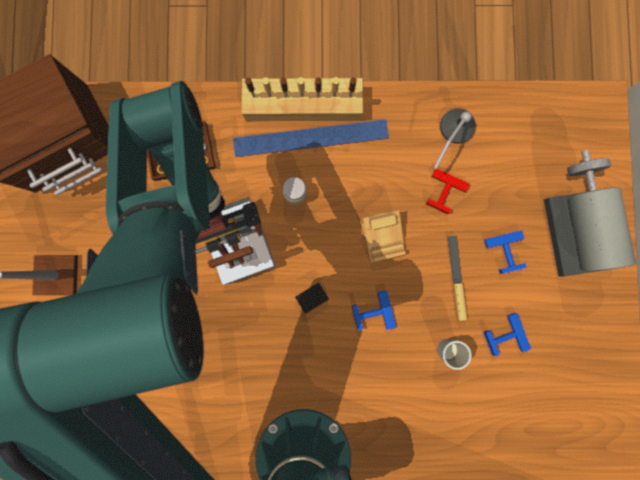

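View pics/h_scene.png

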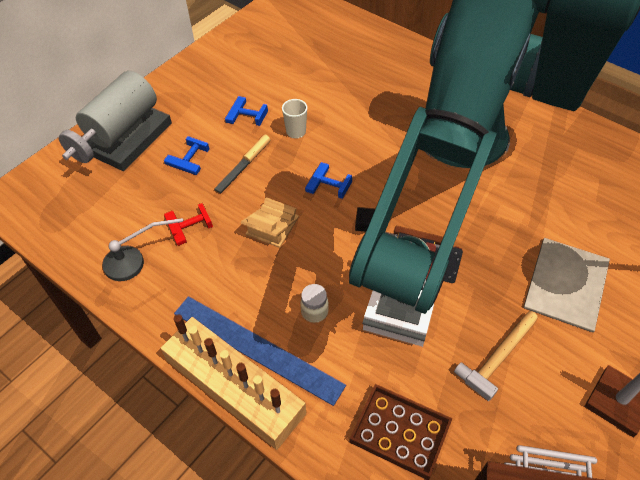

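The key hangs upright. In the wrist view its foot is at (315,250) and the lid's slot at (322,163). The scene view shows the rest empty and the bystanders unmoved. I'll measure foot against slot in this same picture.

```bash
python3 - <<'E'
from fit import *
o=status.get_obs(); Rt=Rpy(o['eef_rot']); tp=o['tool_pos']
z=np.load("h_wrist.npz"); i={k:z[k] for k in ['fov_y','cx','cy','R','t']}; p=z['p']; d=z['d']; P=cloud(d,i)
# foot points
m=(d>0)&(P[...,2]>.08)&(P[...,2]<.18)&(np.hypot(P[...,0]-.489,P[...,1]-.147)<.045)
vv,uu=np.where(m); print('pix',uu.min(),uu.max(),vv.min(),vv.max(),m.sum())
sub=(vv<275); X=P[vv[sub],uu[sub]]
def f(q):
    R=Ro.from_euler('ZYX',q[3:])
    return keysdf((X-q[:3])@R.as_matrix())
q0=np.r_[tp+Rt.apply([.02265,0,.0102]),np.radians(20)+np.pi,0,0]
print('pred',q0.round(4),np.sqrt(np.mean(f(q0)**2)))
s=least_squares(f,q0,loss='soft_l1',f_scale=.002); print('fit',s.x[:3].round(4),np.degrees(s.x[3:]).round(2),np.sqrt(np.mean(s.fun**2)),len(X))
# slot: model
for q in models.spot_point("wrist","frame_slot")[:2]: print(q['conf'],q['position'],ray(q['position'],i,.046))
# lid mask & hole
L=((abs(P[...,2]-.0565)<.006)&(d>0)).astype(np.uint8); L[280:]=0
for (u0,v0) in [(0,0)]:
    hole=((P[...,2]<.05)&(d>0)).astype(np.uint8)
    n,lab,st,ce=cv2.connectedComponentsWithStats(hole)
    for k in range(1,n):
        if st[k,4]>300 and abs(ce[k][0]-322)<30 and abs(ce[k][1]-165)<30:
            ys,xs=np.where(lab==k); w=np.array([ray((a,b),i,.0565) for a,b in zip(xs,ys)]); print('hole',st[k],cv2.minAreaRect(w[:,:2].astype(np.float32)))
print('lid z', np.median(P[200:207,240:400,2]))
pp=p[130:290,225:405].copy(); cv2.imwrite("pics/h_crop.png",cv2.resize(pp[:,:,::-1],None,fx=4,fy=3.7,interpolation=cv2.INTER_CUBIC))
E
```

```text
pix 250 381 228 382 10577
pred [0.4857 0.1481 0.1127 3.4907 0.     0.    ] 0.0020734346377849237
fit [0.4852 0.1468 0.1097] [200.06  -1.05  -0.52] 0.0009950491686612625 5800
0.91 [321.4, 153.9] [0.48865842 0.14479889 0.046     ]
hole [     0      0    640    333 136821] ((0.3944214880466461, 0.1271008551120758), (0.3676750659942627, 0.7018274664878845), 21.405609130859375)
hole [ 259  142  125   35 4007] ((0.4927854537963867, 0.14682233333587646), (0.026129230856895447, 0.06934034824371338), 20.407148361206055)
lid z 0.05617448805744719
```

View pics/h_crop.png

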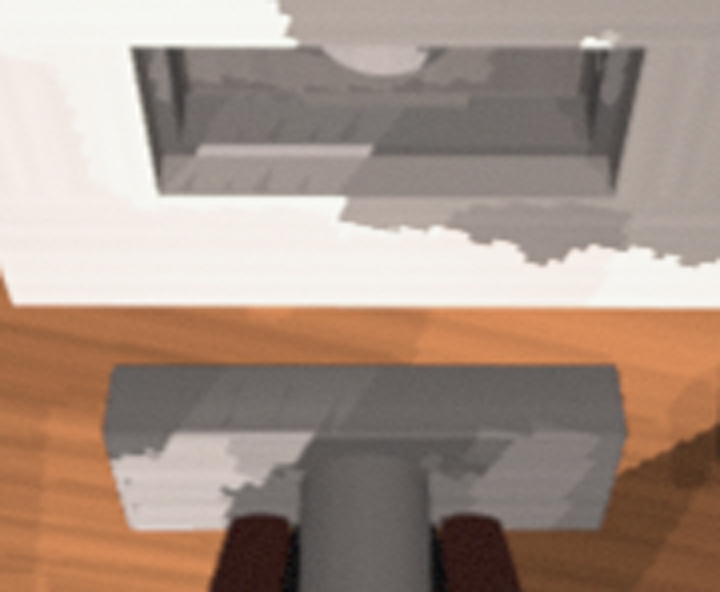

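```bash
python3 - <<'E'
from fit import *
z=np.load("h_wrist.npz"); i={k:z[k] for k in ['fov_y','cx','cy','R','t']}
cr=np.array([[132,46],[646,46],[614,194],[159,194]],float); px=np.stack([(cr[:,0]+.5)/4-.5+225,(cr[:,1]+.5)/3.7-.5+130],1)
W=np.array([ray(q,i,.0562) for q in px]); print(W.round(4)); print('centre',W.mean(0).round(4), [np.linalg.norm(W[a]-W[(a+1)%4]).round(4) for a in range(4)]); e=(W[0]-W[1]+W[3]-W[2]); print('yaw',np.degrees(np.arctan2(e[1],e[0])).round(2)-90)
# foot upper-face corners
c2=np.array([[115,368],[615,368],[622,436],[107,436],[602,530],[135,530]],float); px2=np.stack([(c2[:,0]+.5)/4-.5+225,(c2[:,1]+.5)/3.7-.5+130],1)
R=Ro.from_euler('ZYX',np.radians([200.06,-1.05,-.52])); org=np.array([.4852,.1468,.1097])
K=np.array([[-.012,s*.031,h] for s in(1,-1) for h in (0,.012)]+[[.012,s*.031,.012] for s in (1,-1)])
print(px2.round(1)); print(proj(R.apply(K)+org,i).round(1))
E
```

```text
[[0.4925 0.1843 0.0562]
 [0.5174 0.1172 0.0562]
 [0.4881 0.1064 0.0562]
 [0.4629 0.1736 0.0562]]
centre [0.4902 0.1454 0.0562] [np.float64(0.0716), np.float64(0.0313), np.float64(0.0718), np.float64(0.0314)]
yaw 20.459999999999994
[[253.4 229.1]
 [378.4 229.1]
 [380.1 247.5]
 [251.4 247.5]
 [375.1 272.9]
 [258.4 272.9]]
[[378.9 226.7]
 [381.6 246.8]
 [251.8 226.8]
 [249.1 246.9]
 [374.7 273.1]
 [256.2 273.2]]
```

```bash
python3 - <<'E'
from fit import *
z=np.load("h_wrist.npz"); i={k:z[k] for k in ['fov_y','cx','cy','R','t']}
c2=np.array([[615,368],[622,436],[115,368],[107,436],[602,530],[135,530]],float); px2=np.stack([(c2[:,0]+.5)/4-.5+225,(c2[:,1]+.5)/3.7-.5+130],1)
K=np.array([[-.012,s*.031,h] for s in(1,-1) for h in (0,.012)]+[[.012,s*.031,.012] for s in (1,-1)])
f=lambda q:(proj(Ro.from_euler('ZYX',q[3:]).apply(K)+q[:3],i)-px2).ravel()
q0=np.r_[.4852,.1468,.1097,np.radians([200,-1,-.5])]
s=least_squares(f,q0,x_scale=[.01,.01,.01,.1,.1,.1]); print('pnp',s.x[:3].round(4),np.degrees(s.x[3:]).round(2),abs(s.fun).max())
g=lambda q:f(np.r_[q[:4],0,0]); s=least_squares(g,q0[:4],x_scale=[.01,.01,.01,.1]); print('upright',s.x.round(4),np.degrees(s.x[3]),abs(s.fun).max())
E
```

```text
pnp [0.4821 0.1452 0.1078] [201.24  -0.43   0.28] 1.0709479979603316
upright [0.4822 0.1453 0.1078 3.5067] 200.91942742864072 1.0882847506180724
```

```bash
python3 - <<'E'
from kin import *
o=status.get_obs()
print(rel(o['tool_pos']+[.0054,-.0012,-.042],toolR(20.4,-40)))
E
```

```text
(array([30.7,  3.3, 29. ]), array([-0.5,  0.4,  0. ]))
```

```bash
python3 -m creep '[{"translation":[11,1,10],"delta_rot":[-0.5,0.4,0],"grip":0},{"translation":[21,2,20],"delta_rot":[-0.5,0.4,0],"grip":0},{"translation":[30.7,3.3,29],"delta_rot":[-0.5,0.4,0],"grip":0},{"translation":[30.7,3.3,29],"delta_rot":[-0.5,0.4,0],"grip":0},{"translation":[30.7,3.3,29],"delta_rot":[-0.5,0.4,0],"grip":0}]'
python3 - <<'E'
from fit import *
o=status.get_obs(); Rt=Rpy(o['eef_rot']); tp=o['tool_pos']; print(o['force'],np.degrees((Rt.inv()*toolR(20.4,-40)).as_rotvec()).round(2))
p,d,i=grab("wrist","i_wrist"); np.savez("i_wrist.npz",p=p,d=d,tp=tp,e=o['eef_rot'],**{k:np.array(v) for k,v in i.items()})
P=cloud(d,i)
m=(d>0)&(P[...,2]>.064)&(P[...,2]<.14)&(np.hypot(P[...,0]-.489,P[...,1]-.147)<.045)
vv,uu=np.where(m); sub=vv<275; X=P[vv[sub],uu[sub]]
f=lambda q:keysdf((X-q[:3])@Ro.from_euler('ZYX',q[3:]).as_matrix())
q0=np.r_[tp+Rt.apply([.02265,0,.0102]),np.radians(200),0,0]
s=least_squares(f,q0,loss='soft_l1',f_scale=.002); print('pred',q0[:3],'fit',s.x[:3].round(4),np.degrees(s.x[3:]).round(2),np.sqrt(np.mean(s.fun**2)),len(X))
print('lidz',[np.median(P[a:b,c:e,2]).round(4) for a,b,c,e in [(100,130,240,260),(100,130,400,420)]])
cv2.imwrite("pics/i_crop.png",cv2.resize(p[120:300,215:415,::-1],None,fx=4,fy=3.3,interpolation=cv2.INTER_CUBIC))
E
```

```text
t: 13.02
tool_pos: [0.4814, 0.1434, 0.0927]
eef_rot: [-3.141, 0.699, 0.354]
force: [0.3, 0.2, -1.5]
opening: 0.0153
[ 0.30375665  0.16489744 -1.54480237] [-0.07  0.05 -0.07]
pred [0.4915155  0.1471347  0.07033976] fit [0.4907 0.1459 0.0697] [ 2.0037e+02 -5.8000e-01 -7.0000e-02] 0.0009892825565716596 5794
lidz [np.float64(0.0593), np.float64(0.0593)]
```

View pics/i_crop.png

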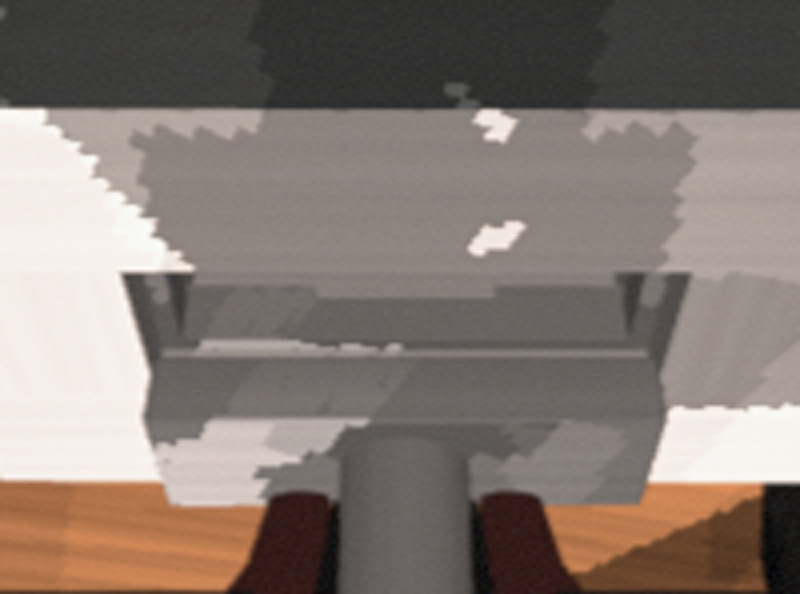

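View pics/i_wrist.png

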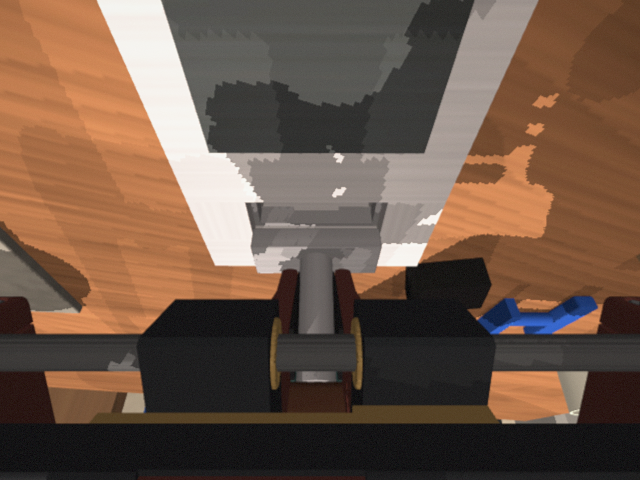

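```bash
python3 - <<'E'
from fit import *
z=np.load("i_wrist.npz"); i={k:z[k] for k in ['fov_y','cx','cy','R','t']}
def pxs(c): c=np.array(c,float); return np.stack([(c[:,0]+.5)/4-.5+215,(c[:,1]+.5)/3.3-.5+120],1)
for h in (.0565,.058,.0593):
    A=[ray(q,i,h) for q in pxs([[122,272],[690,272]])]; e=A[0]-A[1]; n=np.array([e[1],-e[0],0])/np.linalg.norm(e[:2])
    print(h,'len',np.linalg.norm(e).round(4),'yaw',np.degrees(np.arctan2(e[1],e[0])).round(2)-90,'centre',((A[0]+A[1])/2-n*.016).round(4))
c2=[[655,355],[664,418],[153,355],[145,418],[638,502],[172,502]]; px2=pxs(c2)
K=np.array([[-.012,s*.031,h] for s in(1,-1) for h in (0,.012)]+[[.012,s*.031,.012] for s in (1,-1)])
q=np.r_[.4907,.1459,.0697,np.radians([200.37,-.58,-.07])]
f=lambda q:(proj(Ro.from_euler('ZYX',q[3:]).apply(K)+q[:3],i)-px2).ravel()
print(f(q).reshape(-1,2).round(1)); s=least_squares(f,q,x_scale=[.01,.01,.01,.1,.1,.1]); print(s.x[:3].round(4),np.degrees(s.x[3:]).round(2),abs(s.fun).max())
E
```

```text
0.0565 len 0.0713 yaw 20.400000000000006 centre [0.4902 0.1455 0.0565]
0.058 len 0.0704 yaw 20.400000000000006 centre [0.4918 0.146  0.058 ]
0.0593 len 0.0696 yaw 20.400000000000006 centre [0.4932 0.1465 0.0593]
[[ 0.7 -0.4]
 [ 1.2  0.7]
 [-0.8 -0.3]
 [-1.6  0.7]
 [ 0.7  1.5]
 [-1.2  1.5]]
[0.4886 0.145  0.0676] [200.46   0.32  -0.  ] 0.5778275634886256
```

```bash
python3 - <<'E'
from kin import *
o=status.get_obs()
print(rel(o['tool_pos']+.0019*u+[0,0,-.018],toolR(20.4,-40)),rel(o['tool_pos']+[0,0,-.05],toolR(20.4,-40)),rel(o['tool_pos']+.01*u,toolR(20.4,-40)))
E
python3 -m creep '[{"translation":[1.5,0,-1.2],"delta_rot":[0,0,0],"grip":0},{"translation":[7,0,4],"delta_rot":[0,0,0],"grip":0},{"translation":[13,0,12.6],"delta_rot":[0,0,0],"grip":0},{"translation":[13,0,12.6],"delta_rot":[0,0,0],"grip":0},{"translation":[13,0,12.6],"delta_rot":[0,0,0],"grip":0}]'
cat > look.py <<'E'
from fit import *
import sys
def look(name):
    o=status.get_obs(); Rt=Rpy(o['eef_rot']); tp=o['tool_pos']; print('F',o['force'].round(2),'tau',o['torque'].round(2),np.degrees((Rt.inv()*toolR(20.4,-40)).as_rotvec()).round(2),tp.round(4),'key pred',(tp+Rt.apply([.02265,0,.0102])).round(4))
    p,d,i=grab("wrist",name); np.savez(name+".npz",p=p,d=d,tp=tp,e=o['eef_rot'],**{k:np.array(v) for k,v in i.items()})
    cv2.imwrite(f"pics/{name}_crop.png",cv2.resize(p[140:300,215:415,::-1],None,fx=4,fy=3.6,interpolation=cv2.INTER_CUBIC))
if __name__=="__main__": look(sys.argv[1])
E
python3 look.py j
```

```text
(array([13. ,  0. , 12.6]), array([-0.1,  0. , -0.1])) (array([32.2,  0. , 38.3]), array([-0.1,  0. , -0.1])) (array([ 7.7,  0.1, -6.4]), array([-0.1,  0. , -0.1]))
t: 13.7
tool_pos: [0.483, 0.1441, 0.0746]
eef_rot: [-3.141, 0.699, 0.354]
force: [0.1, 0.8, -2.2]
opening: 0.0154
F [ 0.08  0.77 -2.19] tau [ 0.2  -0.47 -0.02] [-0.07  0.06 -0.07] [0.483  0.1441 0.0746] key pred [0.4931 0.1478 0.0523]
```

View pics/j_crop.png

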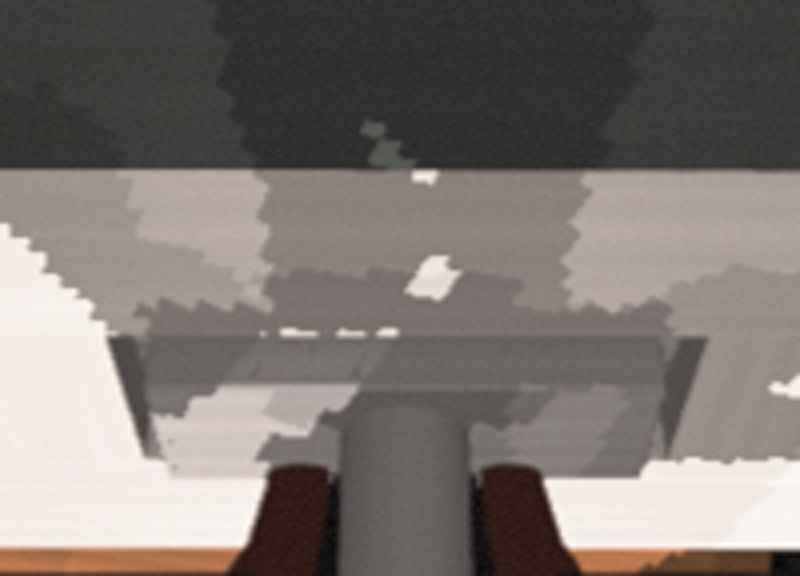

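```bash
python3 - <<'E'
from fit import *
z=np.load("j.npz"); i={k:z[k] for k in ['fov_y','cx','cy','R','t']}
def pxs(c): c=np.array(c,float); return np.stack([(c[:,0]+.5)/4-.5+215,(c[:,1]+.5)/3.6-.5+140],1)
for h in (.0565,.0555,.058):
    A=[ray(q,i,h) for q in pxs([[109,337],[707,337],[665,460],[155,460]])]; e=A[0]-A[1]; n=np.array([e[1],-e[0],0])/np.linalg.norm(e[:2])
    print(h,'len',np.linalg.norm(e).round(4),'yaw',np.degrees(np.arctan2(e[1],e[0])).round(2)-90,'centre',((A[0]+A[1])/2-n*.016).round(4),np.mean(A,0).round(4),np.linalg.norm(A[1]-A[2]))
px2=pxs([[668,383],[147,383],[640,477],[170,477]])
K=np.array([[-.012,s*.031,.012] for s in(1,-1)]+[[.012,s*.031,.012] for s in (1,-1)])
q=np.r_[.4905,.1457,.050,np.radians([200.4])]
f=lambda q:(proj(Ro.from_euler('ZYX',np.r_[q[3:],0,0]).apply(K)+q[:3],i)-px2).ravel()
s=least_squares(f,q,x_scale=[.01,.01,.01,.1]); print(s.x[:3].round(4),np.degrees(s.x[3:]).round(2),s.fun.round(2))
for zz in (.05,.052):
    g=lambda q:f(np.r_[q[:2],zz,q[2]]); s=least_squares(g,q[[0,1,3]],x_scale=[.01,.01,.1]); print(zz,s.x[:2].round(4),np.degrees(s.x[2]).round(2),s.fun.round(2))
E
```

```text
0.0565 len 0.0712 yaw 20.430000000000007 centre [0.4901 0.1452 0.0565] [0.4904 0.1452 0.0565] 0.03143288207875525
0.0555 len 0.0719 yaw 20.430000000000007 centre [0.4888 0.1447 0.0555] [0.489  0.1446 0.0555] 0.03175138105258334
0.058 len 0.0701 yaw 20.430000000000007 centre [0.4919 0.1459 0.058 ] [0.4925 0.1459 0.058 ] 0.03095513361801312
[0.491  0.1458 0.05  ] [200.17] [ 0.07  0.38 -0.52  0.03 -0.02 -0.08  0.52 -0.39]
0.05 [0.491  0.1457] 200.17 [ 0.07  0.38 -0.52  0.03 -0.02 -0.08  0.53 -0.39]
0.052 [0.4936 0.1467] 200.16 [ 1.47  0.53 -1.91  0.16  1.08  0.54 -0.59  0.22]
```

```bash
python3 -m creep '[{"translation":[-0.9,0,0.8],"delta_rot":[0,0,0],"grip":0},{"translation":[1,0,3],"delta_rot":[0,0,0],"grip":0},{"translation":[3.5,0,6],"delta_rot":[0,0,0],"grip":0},{"translation":[6.2,0,9.3],"delta_rot":[0,0,0],"grip":0},{"translation":[9,0,12.6],"delta_rot":[0,0,0],"grip":0},{"translation":[9,0,12.6],"delta_rot":[0,0,0],"grip":0},{"translation":[9,0,12.6],"delta_rot":[0,0,0],"grip":0}]'; python3 look.py k
```

```text
t: 14.62
tool_pos: [0.482, 0.1437, 0.0594]
eef_rot: [-3.142, 0.699, 0.354]
force: [-0.5, -0.3, -2.4]
opening: 0.0153
F [-0.53 -0.31 -2.41] tau [ 0.21 -0.45  0.01] [-0.06  0.03 -0.07] [0.482  0.1437 0.0594] key pred [0.4921 0.1474 0.037 ]
```

View pics/k_crop.png

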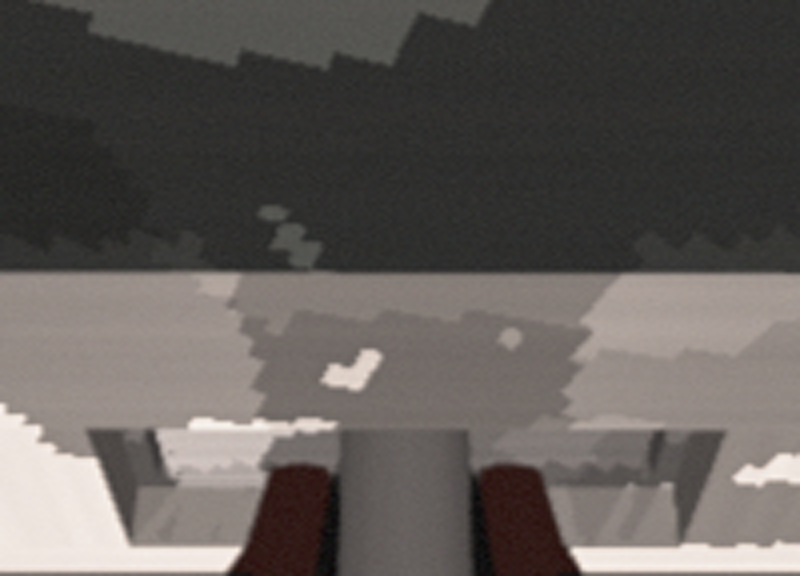

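The foot has entered the keeper slot with no contact force, and the gap at either end of it looks about equal. I'll go on down against the plunger.

```bash
python3 -m creep '[{"translation":[1.9,0,2.3],"delta_rot":[0,0,0],"grip":0},{"translation":[3.9,0,4.6],"delta_rot":[0,0,0],"grip":0},{"translation":[6.4,0,7.7],"delta_rot":[0,0,0],"grip":0},{"translation":[6.4,0,7.7],"delta_rot":[0,0,0],"grip":0}]'; python3 -m creep '[{"translation":[1.3,0,1.5],"delta_rot":[0,0,0],"grip":0},{"translation":[2.6,0,3.1],"delta_rot":[0,0,0],"grip":0},{"translation":[2.6,0,3.1],"delta_rot":[0,0,0],"grip":0}]'; python3 look.py l
```

```text
t: 15.18
tool_pos: [0.482, 0.1437, 0.0498]
eef_rot: [3.142, 0.699, 0.354]
force: [0.7, -0.2, 3.4]
opening: 0.0152
t: 15.55
tool_pos: [0.482, 0.1436, 0.0488]
eef_rot: [3.141, 0.7, 0.354]
force: [2.7, 2.2, 20.9]
opening: 0.015
F [ 2.66  2.18 20.87] tau [-0.5   1.71 -0.03] [-0.05  0.12 -0.1 ] [0.482  0.1436 0.0488] key pred [0.4921 0.1474 0.0264]
```

```bash
python3 - <<'E'
from h import *
z=np.load("l.npz")
cv2.imwrite("pics/l_big.png",cv2.resize(z['p'][180:400,190:440,::-1],None,fx=3,fy=2.7,interpolation=cv2.INTER_CUBIC))
p,d,i=grab("scene","l_scene"); cv2.imwrite("pics/l_s.png",cv2.resize(p[190:350,320:480,::-1],None,fx=4,fy=3.7,interpolation=cv2.INTER_CUBIC))
E
```

```text
(no output)
```

View pics/l_big.png

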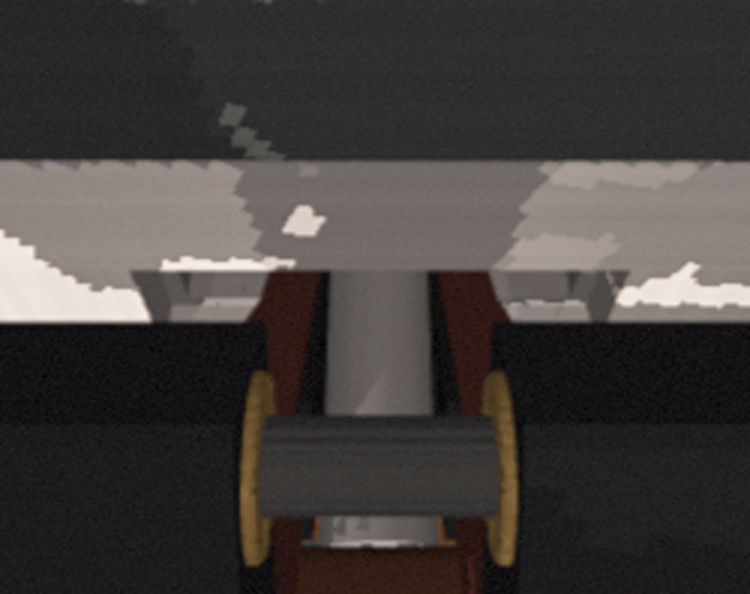

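View pics/l_s.png

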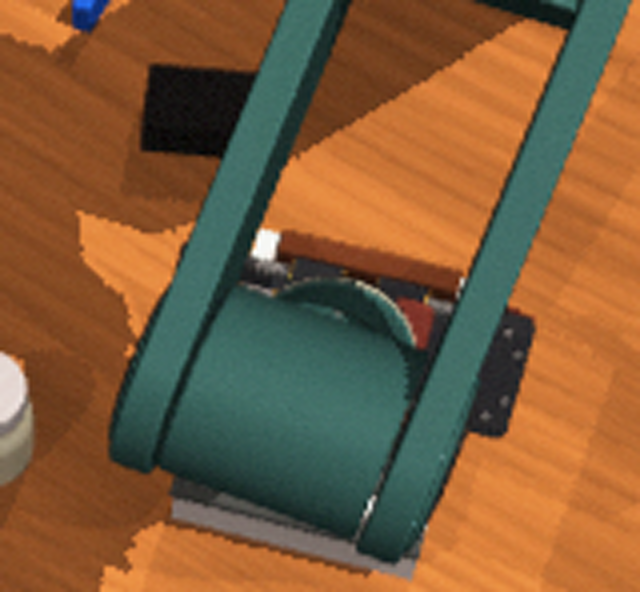

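The foot is on the plunger, but by my geometry the tilted fingertips now meet the lid's slot edge: force 21 N, and the tip corner is at lid height. Holding the shaft this low can't reach the 12 mm press. I'll ease up so the key stands on the plunger inside the slot, let go, and take it by the cross-bar from straight above, which also makes the turn simple.

```bash
python3 -m creep '[{"translation":[-2.5,0,-3.1],"delta_rot":[0,0,0],"grip":0},{"translation":[-5.3,0,-6.3],"delta_rot":[0,0,0],"grip":0},{"translation":[-5.3,0,-6.3],"delta_rot":[0,0,0],"grip":0}]'; python3 look.py m
```

```text
t: 16.02
tool_pos: [0.4821, 0.1437, 0.0532]
eef_rot: [-3.141, 0.698, 0.354]
force: [1.2, -0.0, -1.4]
opening: 0.0151
F [ 1.18 -0.04 -1.41] tau [ 0.17 -0.51  0.04] [-0.07 -0.01 -0.07] [0.4821 0.1437 0.0532] key pred [0.4922 0.1475 0.0308]
```

```bash
python3 -m creep '[{"translation":[0,0,0],"delta_rot":[0,0,0],"grip":22},{"translation":[0,0,0],"delta_rot":[0,0,0],"grip":34},{"translation":[0,0,0],"delta_rot":[0,0,0],"grip":34},{"translation":[0,0,0],"delta_rot":[0,0,0],"grip":34}]'; python3 look.py n
python3 - <<'E'
from h import *
z=np.load("n.npz")
cv2.imwrite("pics/n_big.png",cv2.resize(z['p'][180:400,190:440,::-1],None,fx=3,fy=2.7,interpolation=cv2.INTER_CUBIC))
E
```

```text
t: 16.58
tool_pos: [0.482, 0.1437, 0.0535]
eef_rot: [-3.142, 0.699, 0.354]
force: [-0.1, -0.2, -0.0]
opening: 0.0301
F [-0.12 -0.22 -0.02] tau [ 0.14 -0.29 -0.04] [-0.07  0.03 -0.07] [0.482  0.1437 0.0535] key pred [0.4921 0.1474 0.0312]
```

View pics/n_big.png

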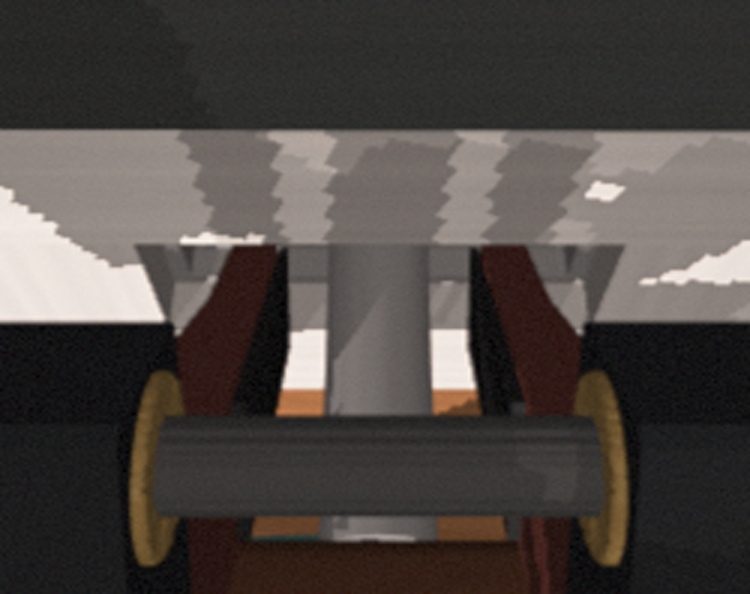

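The key stands upright by itself. I'll withdraw along the tool axis, then go upright above it.

```bash
python3 -m creep '[{"translation":[0,0,-10],"delta_rot":[0,0,0],"grip":34},{"translation":[0,0,-30],"delta_rot":[0,0,0],"grip":40},{"translation":[0,0,-70],"delta_rot":[0,0,0],"grip":48},{"translation":[0,0,-120],"delta_rot":[0,0,0],"grip":48},{"translation":[0,0,-165],"delta_rot":[0,0,0],"grip":48},{"translation":[0,0,-165],"delta_rot":[0,0,0],"grip":48}]'
python3 - <<'E'
from kin import *
o=status.get_obs(); k=solve().x; q=o['joints']
p0=o['tool_pos']; end=np.array([.4905,.1457,.23]); n=11
for j in range(1,n+1):
    s=j/n; p=p0+(end-p0)*s; p[2]=p0[2]+(end[2]-p0[2])*min(1,2*s); R=toolR(20+90.4*s,-40*(1-s))
    q2,c=ik(p,R,k,[q]); a=rel(p,R,o); print(a[0].round().astype(int).tolist(),a[1].tolist(),(abs(q2-q)/.125).max().round(2),round(c,6)); q=q2
print(q)
grab("scene","o_scene")
E
```

```text
t: 17.38
tool_pos: [0.5847, 0.1814, 0.1825]
eef_rot: [3.14, 0.691, 0.354]
force: [-0.9, -0.2, -1.0]
opening: 0.0423
[-13, 0, -1] [-4.8, 3.2, -6.3] 0.85 0.0
[-25, 0, -2] [-9.5, 6.8, -13.1] 0.86 0.0
[-38, 0, -2] [-13.7, 10.3, -20.2] 0.87 0.0
[-50, 0, -3] [-17.5, 13.8, -27.6] 0.92 0.0
[-63, 0, -4] [-20.9, 17.0, -35.2] 1.0 0.0
[-73, 0, -2] [-23.8, 20.1, -43.2] 1.1 0.0
[-80, 1, 4] [-26.2, 22.9, -51.4] 1.22 0.0
[-87, 1, 10] [-28.1, 25.5, -59.8] 1.38 0.0
[-94, 1, 16] [-29.6, 27.7, -68.4] 1.55 0.0
[-101, 1, 22] [-30.5, 29.6, -77.2] 1.67 0.0
[-108, 1, 28] [-31.0, 31.0, -86.2] 1.73 0.0
[ 1.53667900e-01  2.24480490e-01  1.68802613e+00 -5.75565697e-16
  1.22908604e+00 -2.02379267e-01]
```

View pics/o_scene.png

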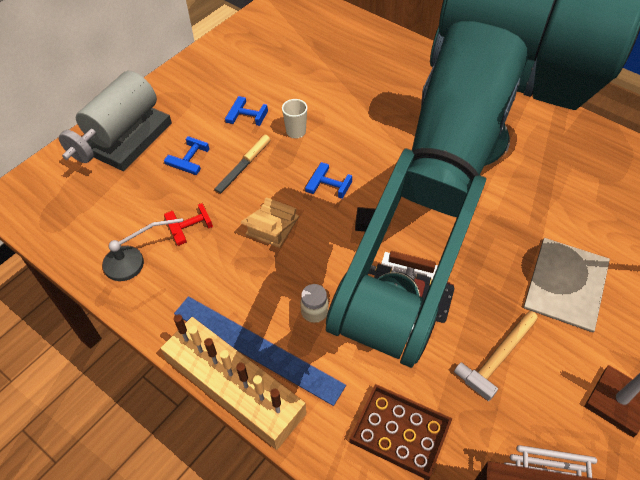

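```bash
python3 -m creep '[{"translation":[-13,0,-1],"delta_rot":[-4.8,3.2,-6.3],"grip":48},{"translation":[-25,0,-2],"delta_rot":[-9.5,6.8,-13.1],"grip":48},{"translation":[-38,0,-2],"delta_rot":[-13.7,10.3,-20.2],"grip":48},{"translation":[-50,0,-3],"delta_rot":[-17.5,13.8,-27.6],"grip":48},{"translation":[-63,0,-4],"delta_rot":[-20.9,17,-35.2],"grip":48},{"translation":[-73,0,-2],"delta_rot":[-23.8,20.1,-43.2],"grip":48},{"translation":[-80,1,4],"delta_rot":[-26.2,22.9,-51.4],"grip":48},{"translation":[-87,1,10],"delta_rot":[-28.1,25.5,-59.8],"grip":48},{"translation":[-94,1,16],"delta_rot":[-29.6,27.7,-68.4],"grip":48},{"translation":[-101,1,22],"delta_rot":[-30.5,29.6,-77.2],"grip":48},{"translation":[-108,1,28],"delta_rot":[-31,31,-86.2],"grip":48},{"translation":[-108,1,28],"delta_rot":[-31,31,-86.2],"grip":48},{"translation":[-108,1,28],"delta_rot":[-31,31,-86.2],"grip":48}]'
python3 - <<'E'
from fit import *
o=status.get_obs(); print(o['tool_pos'],np.degrees((Rpy(o['eef_rot']).inv()*toolR(110.4,0)).as_rotvec()).round(2))
p,d,i=grab("wrist","q_wrist"); P=cloud(d,i)
m=(d>0)&(P[...,2]>.108)&(P[...,2]<.14)&(np.hypot(P[...,0]-.491,P[...,1]-.146)<.065)
vv,uu=np.where(m); X=P[m]; print(m.sum(),uu.min(),uu.max(),vv.min(),vv.max(),np.median(X[:,2]),cv2.minAreaRect(X[:,:2].astype(np.float32)))
E
```

```text
t: 19.05
tool_pos: [0.4868, 0.1444, 0.2272]
eef_rot: [-3.133, -0.0, 1.924]
force: [0.8, -0.5, -0.1]
opening: 0.0421
[0.48681278 0.14444421 0.22722284] [-0.5  -0.01 -0.18]
2358 313 333 175 292 0.12353740126848317 ((0.49061450362205505, 0.14718098938465118), (0.015985537320375443, 0.09462812542915344), 20.08528709411621)
```

View pics/q_wrist.png

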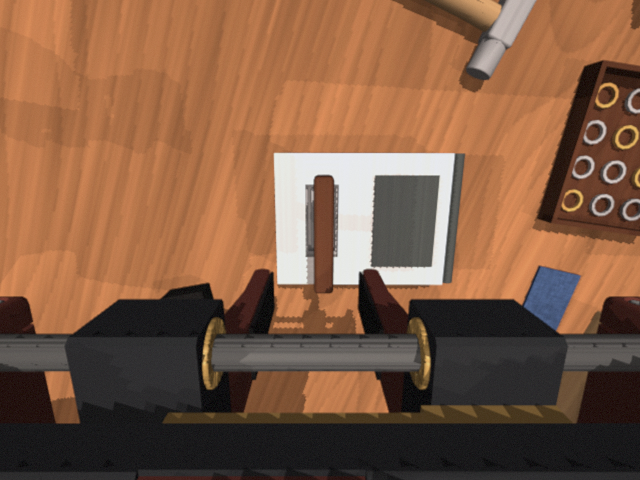

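The cross-bar is at columns 313–333, rows 175–292, with its top at z = 0.1235, so the foot stands on the plunger, square in the slot. I'll go down and grip the bar.

```bash
python3 - <<'E'
from h import *
print(rel([.4905,.1465,.095],toolR(110.2,0)))
E
```

```text
(array([  0.5,   4.9, 132.3]), array([-0.5, -0. ,  0.1]))
```

```bash
python3 -m creep '[{"translation":[0.5,4.9,40],"delta_rot":[-0.5,0,0.1],"grip":48},{"translation":[0.5,4.9,80],"delta_rot":[-0.5,0,0.1],"grip":48},{"translation":[0.5,4.9,100],"delta_rot":[-0.5,0,0.1],"grip":48},{"translation":[0.5,4.9,100],"delta_rot":[-0.5,0,0.1],"grip":48},{"translation":[0.5,4.9,100],"delta_rot":[-0.5,0,0.1],"grip":48}]'
python3 - <<'E'
from h import *
o=status.get_obs(); print(rel([.4905,.1465,.095],toolR(110.2,0)))
p,d,i=grab("wrist","r_wrist")
E
```

```text
t: 19.73
tool_pos: [0.4918, 0.1471, 0.1285]
eef_rot: [3.139, -0.0, 1.925]
force: [-0.3, 0.6, -0.5]
opening: 0.0424
(array([-0.1, -1.5, 33.5]), array([ 0.1, -0. ,  0.1]))
```

View pics/r_wrist.png

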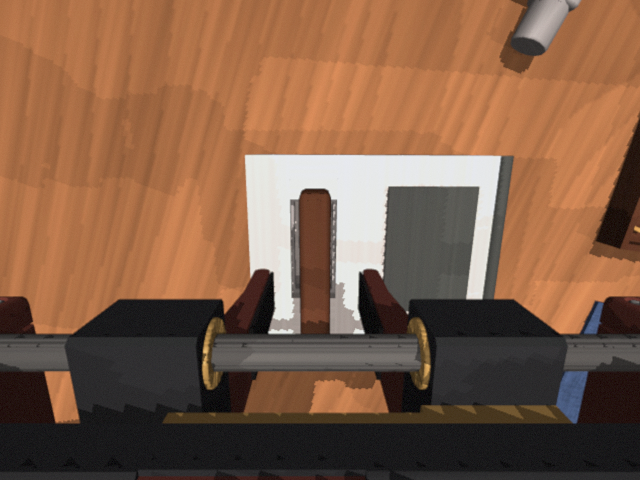

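The bar is centred between the fingers, at column 315. I'll lower to the grip height and close.

```bash
python3 -m creep '[{"translation":[0,-1.2,16],"delta_rot":[0,0,0.1],"grip":48},{"translation":[0,-1.2,33],"delta_rot":[0,0,0.1],"grip":48},{"translation":[0,-1.2,33],"delta_rot":[0,0,0.1],"grip":25},{"translation":[0,-1.2,33],"delta_rot":[0,0,0.1],"grip":10},{"translation":[0,-1.2,33],"delta_rot":[0,0,0.1],"grip":0},{"translation":[0,-1.2,33],"delta_rot":[0,0,0.1],"grip":0},{"translation":[0,-1.2,33],"delta_rot":[0,0,0.1],"grip":0}]' 40
python3 - <<'E'
from h import *
o=status.get_obs(); print(o['tool_pos'],o['force'],o['torque'],rel([.4905,.1465,.083],toolR(110.2,0)))
E
```

```text
t: 20.65
tool_pos: [0.4908, 0.1463, 0.0953]
eef_rot: [3.139, -0.0, 1.924]
force: [1.7, 0.7, 0.3]
opening: 0.0156
[0.49079084 0.14633431 0.09533567] [1.73582197 0.6630118  0.28300491] [ 0.0421872  -0.38339211 -0.0190062 ] (array([ 0.2, -0.3, 12.3]), array([ 0.2, -0. ,  0. ]))
```

Gripped. Now press 12 mm.

```bash
python3 -m creep '[{"translation":[0,0,3],"delta_rot":[0,0,0],"grip":0},{"translation":[0,0,6],"delta_rot":[0,0,0],"grip":0},{"translation":[0,0,9],"delta_rot":[0,0,0],"grip":0},{"translation":[0,0,12],"delta_rot":[0,0,0],"grip":0},{"translation":[0,0,12],"delta_rot":[0,0,0],"grip":0},{"translation":[0,0,12],"delta_rot":[0,0,0],"grip":0}]'
python3 - <<'E'
from h import *
o=status.get_obs(); print(o['tool_pos'],o['force'],o['torque'],o['joints'])
E
```

```text
t: 21.4
tool_pos: [0.4908, 0.1463, 0.0831]
eef_rot: [3.139, -0.001, 1.924]
force: [2.5, 0.2, 5.1]
opening: 0.0156
[0.49075259 0.14632301 0.08314362] [2.46123221 0.18243925 5.11170244] [ 0.13713659 -0.65276722 -0.08932211] [ 1.54034441e-01  4.09720510e-01  1.85106849e+00  1.35038299e-03
  8.78278972e-01 -1.99681482e-01]
```

```bash
python3 -m creep '[{"translation":[0,0,0],"delta_rot":[0,0,8],"grip":0},{"translation":[0,0,0],"delta_rot":[0,0,16],"grip":0},{"translation":[0,0,0],"delta_rot":[0,0,24],"grip":0},{"translation":[0,0,0],"delta_rot":[0,0,30],"grip":0},{"translation":[0,0,0],"delta_rot":[0,0,30],"grip":0}]'
python3 - <<'E'
from h import *
o=status.get_obs(); print(o['tool_pos'],o['force'],o['torque'],o['opening'])
E
```

```text
t: 22.02
tool_pos: [0.4893, 0.1461, 0.0828]
eef_rot: [-3.141, -0.001, 1.399]
force: [0.8, -0.5, 5.3]
opening: 0.0156
[0.48932604 0.14608651 0.08278283] [ 0.76453516 -0.48464469  5.30692174] [ 0.00676925 -0.18510365 -0.05877097] 0.015627873964645246
```

```bash
python3 -m creep '[{"translation":[0,0,0],"delta_rot":[0,0,9],"grip":0},{"translation":[0,0,0],"delta_rot":[0,0,18],"grip":0},{"translation":[0,0,0],"delta_rot":[0,0,27],"grip":0},{"translation":[0,0,0],"delta_rot":[0,0,36],"grip":0},{"translation":[0,0,0],"delta_rot":[0,0,45],"grip":0},{"translation":[0,0,0],"delta_rot":[0,0,54],"grip":0},{"translation":[0,0,0],"delta_rot":[0,0,60],"grip":0},{"translation":[0,0,0],"delta_rot":[0,0,60],"grip":0},{"translation":[0,0,0],"delta_rot":[0,0,60],"grip":0}]'
python3 - <<'E'
from h import *
o=status.get_obs(); print(o['tool_pos'],o['force'],o['torque'],o['opening'],np.degrees(o['eef_rot']),rel([.4903,.146,o['tool_pos'][2]],toolR(20.3,0)))
E
```

```text
t: 23.15
tool_pos: [0.489, 0.1461, 0.0827]
eef_rot: [-3.14, 0.0, 0.353]
force: [0.0, 1.0, 5.2]
opening: 0.0153
[0.48896943 0.14612684 0.08273524] [0.02411679 0.97637931 5.23812128] [0.12731177 0.00453472 0.00576915] 0.015347916608328242 [-1.79927022e+02  2.77870675e-02  2.02116203e+01] (array([ 1.2,  0.6, -0. ]), array([-0.1,  0. , -0.1]))
```

Turned 90° with no resisting torque. I'll ease up so the foot seats in the channel.

```bash
python3 -m creep '[{"translation":[0,0,-2],"delta_rot":[0,0,0],"grip":0},{"translation":[0,0,-4],"delta_rot":[0,0,0],"grip":0},{"translation":[0,0,-5.5],"delta_rot":[0,0,0],"grip":0},{"translation":[0,0,-5.5],"delta_rot":[0,0,0],"grip":0},{"translation":[0,0,-5.5],"delta_rot":[0,0,0],"grip":0}]'
python3 - <<'E'
from h import *
o=status.get_obs(); print(o['tool_pos'],o['force'],o['torque'],o['opening'])
E
```

```text
t: 23.78
tool_pos: [0.4892, 0.1462, 0.0881]
eef_rot: [-3.14, 0.0, 0.353]
force: [-2.6, 0.8, 3.1]
opening: 0.0157
[0.48916383 0.14615431 0.08807849] [-2.63550491  0.79482478  3.06762278] [ 0.11549584  0.45037194 -0.01499069] 0.015697630822006026
```

```bash
python3 -m creep '[{"translation":[0,0,-1],"delta_rot":[0,0,0],"grip":0},{"translation":[0,0,-1],"delta_rot":[0,0,0],"grip":0},{"translation":[0,0,-1],"delta_rot":[0,0,0],"grip":25},{"translation":[0,0,-1],"delta_rot":[0,0,0],"grip":48},{"translation":[0,0,-1],"delta_rot":[0,0,0],"grip":48},{"translation":[0,0,-20],"delta_rot":[0,0,0],"grip":48},{"translation":[0,0,-60],"delta_rot":[0,0,0],"grip":48},{"translation":[0,0,-110],"delta_rot":[0,0,0],"grip":48},{"translation":[0,0,-140],"delta_rot":[0,0,0],"grip":48},{"translation":[0,0,-140],"delta_rot":[0,0,0],"grip":48},{"translation":[0,0,-140],"delta_rot":[0,0,0],"grip":48}]'
python3 - <<'E'
from fit import *
o=status.get_obs(); print(o['force'])
p,d,i=grab("wrist","s_wrist"); P=cloud(d,i)
m=(d>0)&(P[...,2]>.095)&(P[...,2]<.14)&(np.hypot(P[...,0]-.491,P[...,1]-.146)<.065)
X=P[m]; print(m.sum(),np.median(X[:,2]),np.percentile(X[:,2],[5,95]),cv2.minAreaRect(X[:,:2].astype(np.float32)))
n=(d>0)&(abs(P[...,2]-.0565)<.01)&(np.hypot(P[...,0]-.5,P[...,1]-.15)<.09); print('lid z',np.median(P[n][:,2]))
E
```

```text
t: 25.15
tool_pos: [0.4893, 0.1459, 0.2275]
eef_rot: [-3.141, -0.0, 0.353]
force: [0.1, -0.0, -1.0]
opening: 0.0423
[ 0.11716166 -0.03434675 -1.01104147]
2258 0.11757541884742756 [0.11544726 0.11876738] ((0.49025487899780273, 0.14582638442516327), (0.09507609158754349, 0.01569170504808426), 19.778926849365234)
lid z 0.0567640693064892
```

View pics/s_wrist.png

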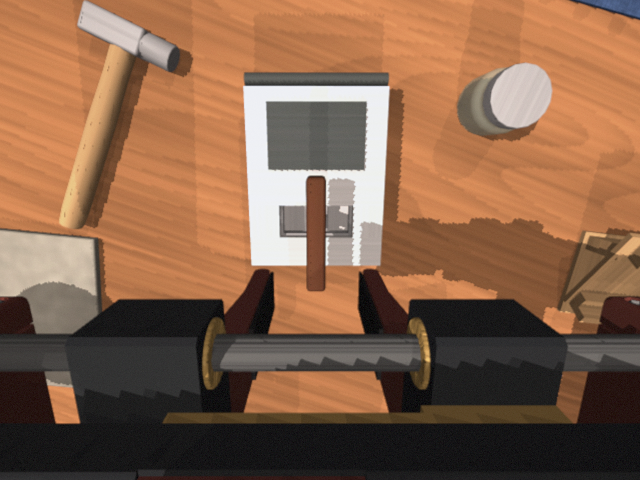

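The bar now lies along the frame's x and crosses the slot. Its top is at 0.1176, 6 mm lower than when free, so it has caught. The lid is flat at 0.0568. One last check of the bystanders before handing in.

```bash
python3 - <<'E'
from h import *
grab("top","z_top")
p,d,i=grab("scene","z_scene")
for t in ["jar","charcoal","hammer","file","ringtray"]:
    for q in models.spot_point("scene",t)[:1]: print(t,round(q['conf'],2),ray(q['position'],i,0).round(3))
E
```

```text
jar 0.85 [0.657 0.02  0.   ]
charcoal 0.59 [ 0.387 -0.015  0.   ]
file 0.83 [ 0.454 -0.384  0.   ]
ringtray 0.92 [0.765 0.31  0.   ]
```

View pics/z_scene.png

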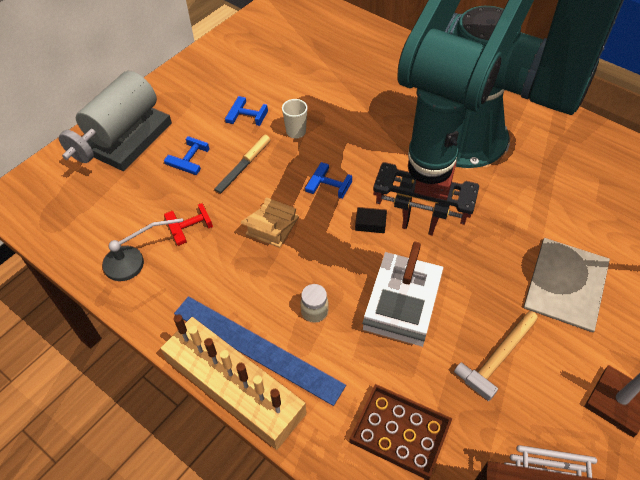

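The scene shows the lid shut at about (405,300), the key upright in it with its bar crossing the slot at (413,262), and everything else in its place.

```bash
python3 -c "
from bench import r
print(r.sign_off())"
```

```text
the job is handed in; nothing more can be done
None
```

The lid is shut and locked with the T-key, and the job was handed in at about 25 s of the 72 s allowed; no verdict was reported.

- **What I did:** I pushed the lid forward from behind with the closed fingers, and it sank shut. I then lifted the brown and steel key off the rest by its shaft and set its foot in the slot.
- **What went wrong on the way:** My first push, holding the shaft with the gripper tilted, stopped at about 21 N (wrist force). From the geometry, the fingertips had met the edge of the lid's slot. I eased up, left the key standing in the slot and gripped its cross-bar from straight above. From there I pressed it 12 mm, turned it 90°, eased up and let go.
- **Last checks:**
  - The cross-bar lies along the frame's x axis.
  - Its top is at 117.6 mm, against 123.5 mm before pressing, so the plunger is held about 6 mm down, as it should be when caught.
  - The lid's top reads 56.8 mm, which is shut.
  - The gripper is about 0.1 m clear of the key.
- **Loose things:** The jar, charcoal, file and ring tray are where they were, within about 7 mm, the scatter of the position readings. The network did not report the hammer in the last picture, but by eye it had not moved.

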